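Show the webcam the index mark inside the trim-wheel gearbox

TASK

Lift the loose lid off the gearbox housing by its knob and set it down, knob up, in the middle of the mouse pad. Then pick up the inspection mirror by its handle and hold it, handle upright, straight above the mark on the housing floor and level with the webcam's lens, turned so that its face looks at the webcam and the webcam sees the mark in it. Finish while holding the mirror still in the air at that angle, and leave the webcam, mouse, keypad and mug alone.

Things in the scene. Friction and masses are not known exactly. Their poses are not given: they have to be found in the camera images.
- housing: Fixed grey open-topped box, 130 x 130 mm, 90 mm high, walls and floor 6 mm; a black trim wheel (88 mm across) sits upright on its +x side, reaching 88 mm from the centre. Origin: centre of its underside, on the desk; z up.
- lid: Loose square grey lid on the housing, about 0.2 kg: plate 136 x 136 x 5 mm over a 110 x 110 x 6 mm lip that sits in the mouth with 4 mm play all round. Round black knob in the middle, 26 mm across, from 21 to 47 mm above the origin, on an 18 mm stem; the plate's top is 11 mm above the origin. Origin: centre of the lip's underside; z up through the knob.
- pad: Fixed black mouse pad flat on the desk, 200 x 200 x 4 mm, to the robot's left or right. Origin: centre of its underside.
- mark: White disc, 32 mm across, with a black cross on top, fixed somewhere on the housing's floor (hidden by the lid at first). Origin: centre of its underside, 7 mm above the desk; it is 7 mm thick.
- mirror: Loose inspection mirror, about 0.13 kg, standing upright on two wire feet on the side opposite the pad. A 60 x 60 mm flat mirror plate tilted 45 degrees, an upright handle rising from its back. Feet and plate span x -27 to 29, y -32 to 32, z 0 to 57 mm. Origin: on the desk, 30 mm below the centre of the reflecting face; z up along the handle, the face looks to -x and down.
- mirror_face (a point): Centre of the mirror's reflecting face, 30 mm above the mirror's origin; axes as the mirror's. The face looks down and to -x (normal along -x-z), so a camera straight ahead on its -x side sees in it what is straight below.
- mirror_grip (a point): Middle of the mirror's handle grip, 120 mm above the mirror's origin, at x = +4 mm; axes as the mirror's. The black grip is 16 x 16 mm, faces square to x and y, and runs from 75 to 155 mm above the origin.
- webcam_lens (a point): Front of the lens of the webcam, a black bar 85 mm wide, 34 mm high, on a post (foot 76 mm across) that stands on the desk beyond the housing, about 0.2 m from its middle, looking level at the space above it. The lens is 150 to 200 mm above the desk, differing each time.
- webcam: The webcam with its post, fixed to the desk. Its origin is only a reference point on the desk, in or near the housing: the lens and post stand about 0.20 m from it along its +x.
- mouse: Bystander: black computer mouse, 105 x 60 x 32 mm. Origin: centre of its underside.
- keypad: Bystander: black key box, 85 x 125 x 25 mm, with grey keys. Origin: centre of its underside.
- mug: Bystander: white mug, 80 mm across, 95 mm high. Origin: centre of its underside.
Things that resemble listed ones, but are neither listed nor needed, are in the scene too. What is shaped like the mirror but orange is not meant.

How it is judged:
On the way, in this order (a step that is already met when the one before it is completed fails the run):
1. the lid lies released on the mouse pad, knob up (horizontal distance between lid and pad below 0.05 m and height (world z) of lid below 0.012 m and angle between lid's own z axis and vertical below 0.08 rad and contact force between lid and the fingers below 0.05 N and linear speed of lid below 0.03 m/s), for 0.2 s.
2. the mirror is lifted in the fingers (contact force between mirror and the fingers above 0.5 N and height (world z) of mirror_face above 0.11 m), for 0.2 s.
At the end, for the whole second after the job is handed in: Lid flat and released on the pad, centres within 50 mm. Fingers hold the mirror still in the air, touching nothing else, handle within 0.12 rad of upright; from its face the lens is straight ahead (-x) within 25 mm sideways and 22 mm in height, the mark straight below within 18 mm in x and y (all of step 1 and all of step 2 and angle between mirror's own z axis and vertical below 0.12 rad and y of webcam_lens in the frame of mirror_face between -0.025 and 0.025 m and z of webcam_lens in the frame of mirror_face between -0.022 and 0.022 m and x of webcam_lens in the frame of mirror_face below -0.1 m and x of mark in the frame of mirror_face between -0.018 and 0.018 m and y of mark in the frame of mirror_face between -0.018 and 0.018 m and linear speed of mirror below 0.02 m/s and angular speed of mirror below 0.1 rad/s and contact force between mirror and housing below 0.05 N and contact force between mirror and webcam below 0.05 N); the arm keeps its last pose, push and grip.
It fails at once if the lid is dropped from a height (height (world z) of lid above 0.03 m and contact force between lid and the fingers below 0.05 N and linear speed of lid above 0.4 m/s).
It fails at once if the mirror is knocked over (angle between mirror's own z axis and vertical above 0.9 rad).
It fails at once if the webcam is knocked (contact force between webcam and anything else above 3 N).
It fails at once if a bystander is disturbed (distance of any of mouse, keypad, mug from where it was at the start of the episode above 0.02 m).
It also fails if it takes over 64 s, if anything falls off the work surface, if the arm or the gripper's body presses on something with over 40 N, if the wrist force passes 120 N, or if a joint passes its speed limit or range.

ROBOT

A 6-joint arm with a two-finger parallel gripper is mounted at the origin on the work surface. World frame = base frame: x ahead of the robot, y to its left, z up, the work surface at z = 0. Lengths are in m, angles in rad, forces in N, time in s.
With the tool pointing down it reaches from about 0.375 to 0.975 m from the base axis. Payload 3.8 kg.
Tool frame: the origin (TCP) lies on the centre line of the jaws, within the pads' length; the fingertips stand 22 mm ahead of it and the grasp point (between the pads) lies 3 mm ahead of it; x points along the fingers, y is the direction in which the jaws open and shut, and the axes are right-handed (so a half turn about x gives the same grasp; the last joint's range is limited). The gripper opens to 85 mm and grips with 20 to 120 N. Pads are 22 mm wide; open, the fingers measure 114 mm over their backs; the gripper's body (76 mm by 85 mm) begins 54 mm behind the grasp point. The pads swing forward as they close: fully open they stand 13 mm farther back than shut.
Start: joints at [-1.248, 0.264, 1.604, -0, 1.274, -0.037], TCP at [0.238, -0.632, 0.215] pointing down, gripper open.
Joint ranges: [-2.63, 2.63], [-0.94, 2.18], [0.31, 2.57], [-1.31, 4.45], [0, 2.66], [-2.55, 2.55]. Speed limits (rad/s): [2.57, 2.57, 3.14, 3.14, 3.14, 3.14].

INTERFACE

Orientations are given as a rotation vector (axis times angle).
In Python, from workcell import monitor, eyes, finish_job gives the robot as it stands. The module is installed in compiled form; this text tells all that it offers.
- The arm moves only by the tool play_rows, never from a script. Its argument "deltas" is a list of rows, each an object of numbers: "wx", "wy", "wz": the turn, a rotation vector about the world's x, y, z in degrees; "x", "y", "z": the shift along the world's x, y, z in mm; "fingers": the closure, from -1 (fully open) to 1 (shut), so that 0 is half open. A call has 1 to 20 rows; each row is the pose to reach, as a shift and turn from the pose commanded when the call began; what a row does not reach only later rows make up. A row lasts 1/8 s, in which the tool goes at most 62.5 mm and 10.7 degrees, less where a joint would pass 70% of its speed; a pose out of reach is approached as far as the arm can. A call with a gripper value outside its range is refused whole. The fingers move at their own pace and stop on an object; "grip_force" is the grip in N (left out, the last holds). Time passes only in rows, so rows that repeat a pose let the fingers close. It gives the time, the measured TCP pose, the force and the opening at its end, in the units of the state.
- monitor.read_state(): the state, without advancing time (a new reading comes with each control period).
- eyes.read_camera(name): name is "scene" or "side" or "wrist"; returns a dict with "frame" (480x640x3 uint8, red, green, blue), "depth" (480x640 float32, m along the optical axis (not along the pixel's ray), 0 where there is no reading), "K" (3x3 intrinsics, pixels), "view" (4x4, takes a point from world to camera coordinates); the wrist camera has in their place "tool_from_camera" (4x4, takes a point from camera to tool coordinates, whose origin is the TCP and whose axes are the tool frame's). Camera axes: x right, y down, z forward; pixel columns grow to the right and rows downward; lengths in m; the calibration is good to about 2 mm. A picture is of the moment at which its call begins: read the wrist's pose just before it.
- finish_job(): hands the job in, once; it reports no verdict.
The state is a dict: "time": time; "q": joint angles; "joint_vel": joint speeds; "joint_torque": joint torques, N m; "tool_pos": TCP position; "tcp_rot": TCP orientation; "wrist_force": force on the tool from outside, world axes, zero at the start; "torque": the same for the moment, N m; "width": opening from 0.0 (shut) to 1.0 (fully open).
Only numpy, scipy, OpenCV 4.12 (cv2) and the standard library are available. Lean on these libraries where they do the work, as an engineer would, in place of code of your own. Each camera call takes 0.05 s, during which the arm holds its last target.

## Working session

There is one attempt and no reset: what is moved stays moved. The work goes in short steps, Python scripts to look and compute and a tool call to move; the robot and the scene stay as the last step left them, time stands still between calls to the robot, and variables do not carry over. Pictures are saved under pics/ and viewed, and the job is handed in when it is done.

Besides the shell and the picture viewer there is one more tool, called after ">>>" as name(argument=value, ...), one argument or row to a line, values as JSON. play_rows: Moves the arm, as the interface text tells. Its arguments: {"type":"object","properties":{"deltas":{"type":"array"},"grip_force":{"type":"number"}},"required":["deltas"]}

```bash
mkdir -p pics; cat > h.py <<'E'
import numpy as np, cv2
from workcell import monitor, eyes, finish_job
from scipy.spatial.transform import Rotation as R
def cam(n):
    s=monitor.read_state(); c=eyes.read_camera(n)
    if n=='wrist':
        T=np.eye(4); T[:3,:3]=R.from_rotvec(s['tcp_rot']).as_matrix(); T[:3,3]=s['tool_pos']
        c['w']=T@c['tool_from_camera']
    else: c['w']=np.linalg.inv(c['view'])
    return c
def save(c,n,box=None,sc=1):
    im=c['frame'][:,:,::-1]
    if box: im=im[box[1]:box[3],box[0]:box[2]]
    cv2.imwrite('pics/'+n,cv2.resize(im,None,fx=sc,fy=sc,interpolation=cv2.INTER_CUBIC))
def pts(c):
    d=c['depth'];v,u=np.mgrid[0:480,0:640];K=c['K']
    p=np.stack([(u-K[0,2])/K[0,0]*d,(v-K[1,2])/K[1,1]*d,d],-1)
    P=p@c['w'][:3,:3].T+c['w'][:3,3]; P[d<=0]=np.nan
    return P
def ray(c,u,v,z):
    K=c['K'];r=c['w'][:3,:3]@np.array([(u-K[0,2])/K[0,0],(v-K[1,2])/K[1,1],1]);o=c['w'][:3,3]
    return o+r*(z-o[2])/r[2]
E
python3 - <<'E'
from h import *
import pickle
for n in ['scene','side','wrist']:
    c=cam(n); save(c,n+'0.png'); pickle.dump(c,open(n+'0.pkl','wb')); print(n,c['w'].round(3).tolist(),c['K'][0,0])
print(monitor.read_state())
E
```

```text
scene [[-0.195, 0.567, -0.8, 1.719], [0.981, 0.113, -0.159, 0.321], [0.0, -0.816, -0.578, 0.907], [0.0, 0.0, 0.0, 1.0]] 536.8852823277501
side [[-0.849, -0.403, 0.342, 0.183], [-0.529, 0.636, -0.562, 0.795], [0.009, -0.658, -0.753, 1.022], [0.0, 0.0, 0.0, 1.0]] 597.4084079190814
wrist [[0.353, -0.903, -0.244, 0.299], [-0.936, -0.341, -0.089, -0.607], [-0.002, 0.26, -0.966, 0.372], [0.0, 0.0, 0.0, 1.0]] 346.12295170830083
{'time': 0.15, 'q': array([-1.24791175e+00,  2.64596189e-01,  1.60506309e+00, -2.65162621e-05,
        1.27371456e+00, -3.68943038e-02]), 'joint_vel': array([ 0.00086252, -0.00190161, -0.00330207, -0.00034085, -0.00035116,
       -0.00125475]), 'joint_torque': array([-3.58234411e-05, -5.15906203e+01, -3.67959487e+01, -3.99737417e-05,
        8.05385556e-03,  1.66920455e-05]), 'tool_pos': array([ 0.23744737, -0.63121386,  0.21353571]), 'tcp_rot': array([ 2.02578858,  0.37027235, -2.02636297]), 'wrist_force': array([-0.25777838,  0.53973105, -0.3992664 ]), 'torque': array([-0.0377551 ,  0.01042267, -0.03091277]), 'width': 0.9988040779615502}
```

View pics/scene0.png

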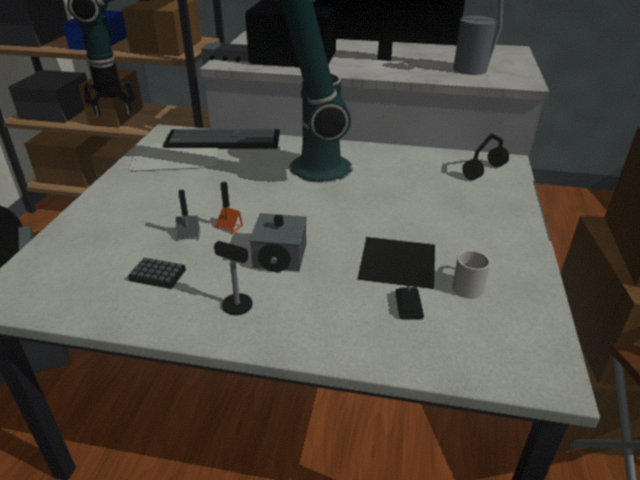

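View pics/side0.png

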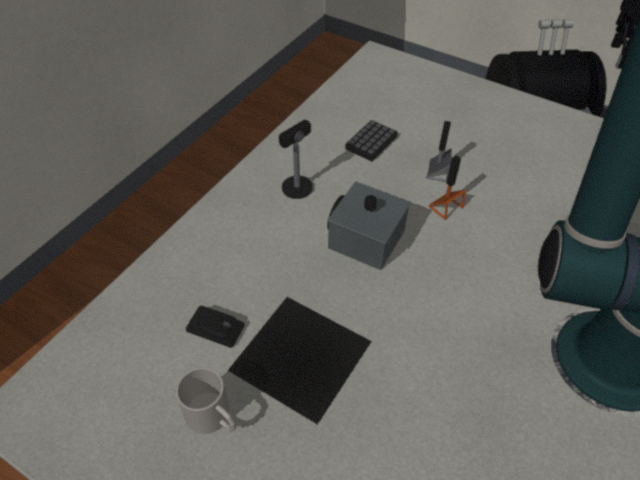

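View pics/wrist0.png

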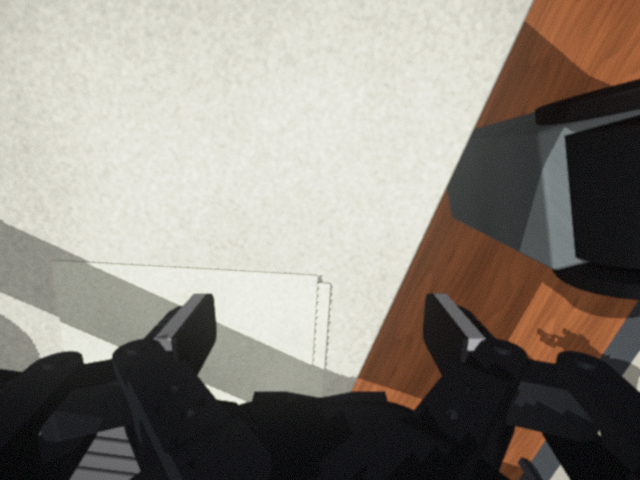

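Seen so far:
- **Scene picture:** housing and lid with knob at (278,222), pad at (398,262), webcam at (232,252) with foot at (237,304), mouse at (410,303), mug at (471,275), keypad at (157,272).
- **Mirror candidates:** grey one at (187,228), handle (183,203), and orange decoy at (230,219), handle (225,195). I choose the grey one.
- **Side picture:** grey mirror at (438,165), orange at (448,203).

Next I check with crops and measure.

```bash
python3 - <<'E'
from h import *
import pickle
s=pickle.load(open('scene0.pkl','rb'));d=pickle.load(open('side0.pkl','rb'))
a=cv2.resize(s['frame'][170:320,130:320,::-1],(760,600),interpolation=cv2.INTER_CUBIC);cv2.imwrite('pics/cropA.png',a)
a=cv2.resize(d['frame'][100:280,270:490,::-1],(733,600),interpolation=cv2.INTER_CUBIC);cv2.imwrite('pics/cropB.png',a)
for n,c in (('scene',s),('side',d)):
    P=pts(c)
    print(n)
    f=c['frame'].astype(int)
    # desk
    print('desk z',np.nanmedian(P[300:340,330:380,2]) if n=='scene' else np.nanmedian(P[300:330,400:450,2]))
    # lid plate top z~.095+.. : housing 90 high, plate 90..95
    m=(P[...,2]>.088)&(P[...,2]<.103)&(P[...,0]>.3)&(P[...,0]<.95)&(abs(P[...,1])<.4)
    nn,l,st,ce=cv2.connectedComponentsWithStats(m.astype(np.uint8))
    for i in range(1,nn):
        if st[i,4]>60:
            q=P[l==i]; print('z95',st[i],q.mean(0).round(4)); r=cv2.minAreaRect((q[:,:2]*1000).astype(np.float32)); print(r)
    m=(P[...,2]>.12)&(P[...,2]<.3)&(P[...,0]>.35)&(P[...,0]<1.1)&(abs(P[...,1])<.5)
    nn,l,st,ce=cv2.connectedComponentsWithStats(m.astype(np.uint8))
    for i in range(1,nn):
        if st[i,4]>15:
            q=P[l==i]; print('hi',st[i],q.mean(0).round(4),q.min(0).round(3),q.max(0).round(3))
    # pad: black & z<.02
    m=(f.max(2)<40)&(P[...,2]<.015)&(P[...,2]>-.02)
    nn,l,st,ce=cv2.connectedComponentsWithStats(m.astype(np.uint8))
    for i in range(1,nn):
        if st[i,4]>800:
            q=P[l==i]; print('blk',st[i],q.mean(0).round(4),cv2.minAreaRect((q[:,:2]*1000).astype(np.float32)))
E
```

```text
scene
desk z 0.0013959515052953675
z95 [ 249  213   58   35 1411] [ 0.561  -0.0106  0.0962]
((554.76220703125, -12.28948974609375), (155.80364990234375, 136.41867065429688), 3.1318743228912354)
hi [220 181   8  14  90] [ 0.4458 -0.1998  0.1411] [ 0.433 -0.213  0.121] [ 0.457 -0.19   0.161]
hi [178 189   8  14  84] [ 0.5132 -0.3002  0.1426] [ 0.499 -0.311  0.122] [ 0.522 -0.293  0.16 ]
hi [273 214  10   9  72] [ 0.5541 -0.0115  0.1297] [ 0.537 -0.026  0.121] [0.566 0.001 0.137]
hi [213 241  35  30 568] [ 0.7811 -0.0628  0.1725] [ 0.755 -0.108  0.121] [ 0.797 -0.024  0.191]
blk [ 359  238   75   50 2976] [0.522  0.3169 0.0055] ((516.5518188476562, 315.9360046386719), (200.16482543945312, 194.91676330566406), 0.07047727704048157)
side
desk z -0.00044520274922943415
z95 [ 327  181   84   63 2838] [ 0.5482 -0.0063  0.0943]
((555.2319946289062, -10.41864013671875), (148.47616577148438, 141.1641082763672), 3.356300115585327)
hi [279 120  32  33 592] [ 0.7695 -0.0578  0.1714] [ 0.753 -0.105  0.12 ] [ 0.793 -0.021  0.189]
hi [441 121  10  16 109] [ 0.5076 -0.2963  0.1409] [ 0.5  -0.31  0.12] [ 0.518 -0.29   0.157]
hi [449 155  12  18 139] [ 0.4412 -0.1956  0.1402] [ 0.433 -0.207  0.12 ] [ 0.452 -0.188  0.158]
hi [365 195  12  13 119] [ 0.5483 -0.0082  0.1286] [ 0.537 -0.023  0.12 ] [0.563 0.003 0.135]
blk [ 229  299  141  124 9233] [0.5101 0.3219 0.0034] ((513.8969116210938, 316.7560119628906), (198.7354278564453, 199.62351989746094), 0.25500762462615967)
```

View pics/cropA.png

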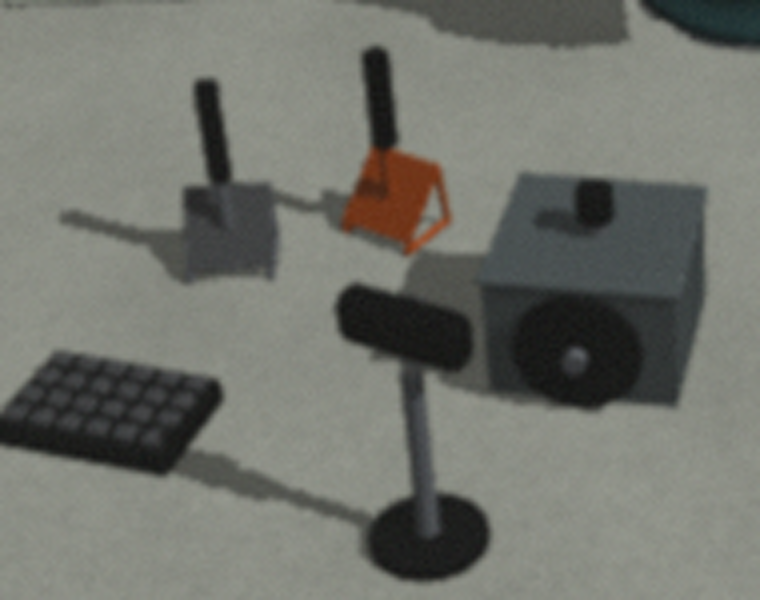

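View pics/cropB.png

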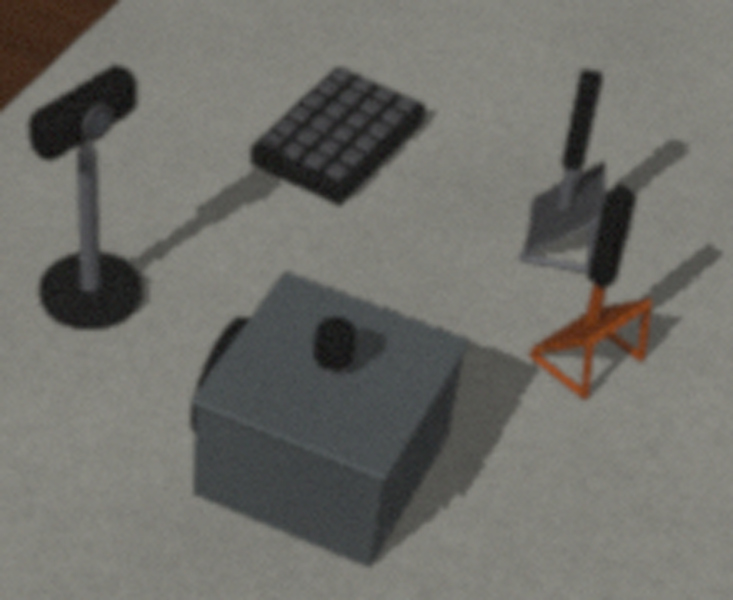

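The crops confirm it: the mirror at scene (187,228) is grey with wire feet, and the other is orange. The back of the grey mirror shows towards +x, so its face looks towards the robot and it will need about a half turn. I move over the lid first.

>>> play_rows(
  deltas=[
    {"z":60},
    {"x":20,"y":40,"z":110,"wz":8},
    {"x":50,"y":95,"z":110,"wz":17},
    {"x":80,"y":150,"z":110,"wz":26},
    {"x":105,"y":205,"z":110,"wz":35},
    {"x":130,"y":260,"z":110,"wz":44},
    {"x":155,"y":315,"z":110,"wz":52},
    {"x":180,"y":370,"z":110,"wz":60},
    {"x":210,"y":425,"z":110,"wz":68},
    {"x":235,"y":480,"z":110,"wz":68},
    {"x":260,"y":535,"z":110,"wz":68},
    {"x":285,"y":590,"z":110,"wz":68},
    {"x":285,"y":620,"z":110,"wz":68},
    {"x":285,"y":620,"z":110,"wz":68},
    {"x":285,"y":620,"z":110,"wz":68},
  ],
)

```text
schema error: expected keys wx, wy, wz, x, y, z, fingers
```

```bash
python3 - <<'E'
from h import *
s=monitor.read_state();print(s['tool_pos'],s['q'],s['time'],s['wrist_force']);print(R.from_rotvec(s['tcp_rot']).as_matrix().round(3))
c=cam('wrist');save(c,'w1.png')
import pickle;pickle.dump(c,open('w1.pkl','wb'))
E
```

```text
[ 0.23744737 -0.63121386  0.21353571] [-1.24791175e+00  2.64596189e-01  1.60506309e+00 -2.65162621e-05
  1.27371456e+00 -3.68943038e-02] 0.15 [-0.25777838  0.53973105 -0.3992664 ]
[[-0.001  0.352 -0.936]
 [ 0.002 -0.936 -0.352]
 [-1.    -0.002 -0.   ]]
```

View pics/w1.png

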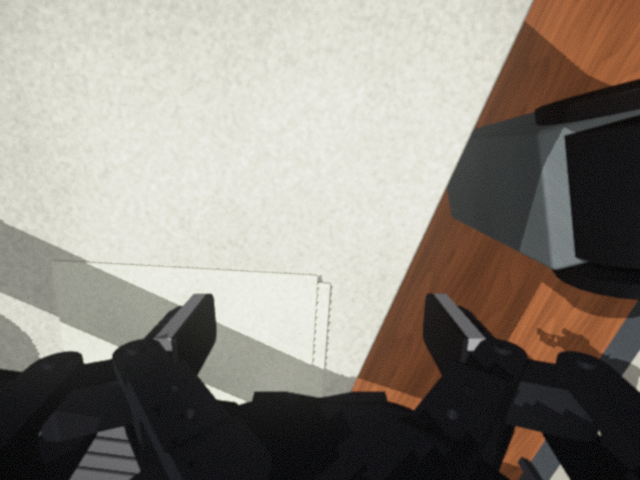

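>>> play_rows(
  deltas=[
    {"x":0,"y":0,"z":60,"wx":0,"wy":0,"wz":0,"fingers":-1},
    {"x":20,"y":40,"z":110,"wx":0,"wy":0,"wz":8,"fingers":-1},
    {"x":50,"y":95,"z":110,"wx":0,"wy":0,"wz":17,"fingers":-1},
    {"x":80,"y":150,"z":110,"wx":0,"wy":0,"wz":26,"fingers":-1},
    {"x":105,"y":205,"z":110,"wx":0,"wy":0,"wz":35,"fingers":-1},
    {"x":130,"y":260,"z":110,"wx":0,"wy":0,"wz":44,"fingers":-1},
    {"x":155,"y":315,"z":110,"wx":0,"wy":0,"wz":52,"fingers":-1},
    {"x":180,"y":370,"z":110,"wx":0,"wy":0,"wz":60,"fingers":-1},
    {"x":210,"y":425,"z":110,"wx":0,"wy":0,"wz":68,"fingers":-1},
    {"x":235,"y":480,"z":110,"wx":0,"wy":0,"wz":68,"fingers":-1},
    {"x":260,"y":535,"z":110,"wx":0,"wy":0,"wz":68,"fingers":-1},
    {"x":285,"y":590,"z":110,"wx":0,"wy":0,"wz":68,"fingers":-1},
    {"x":315,"y":620,"z":110,"wx":0,"wy":0,"wz":68,"fingers":-1},
    {"x":315,"y":620,"z":110,"wx":0,"wy":0,"wz":68,"fingers":-1},
    {"x":315,"y":620,"z":110,"wx":0,"wy":0,"wz":68,"fingers":-1},
  ],
)

```text
time: 2.08
tool_pos: [0.5522, -0.012, 0.3242]
tcp_rot: [1.226, 1.198, -1.228]
wrist_force: [-0.5, -0.3, 0.9]
width: 1.002
```

```bash
python3 - <<'E'
from h import *
s=monitor.read_state();print(s['tool_pos'],s['q'],s['time'],s['wrist_force']);print(R.from_rotvec(s['tcp_rot']).as_matrix().round(3))
c=cam('wrist');save(c,'w2.png')
import pickle;pickle.dump(c,open('w2.pkl','wb'))
P=pts(c)
for z0,z1 in((.125,.14),(.085,.1)):
    m=(P[...,2]>z0)&(P[...,2]<z1)&(P[...,1]<.08)&(P[...,1]>-.1)&(P[...,0]<.68)&(P[...,0]>.45)
    q=P[m];print(m.sum(),q.mean(0),cv2.minAreaRect((q[:,:2]*1000).astype(np.float32)))
E
```

```text
[ 0.55223134 -0.01196555  0.32416884] [-6.64048661e-02 -1.75300852e-02  1.71897810e+00 -5.40400995e-04
  1.44126661e+00 -4.26142349e-02] 2.075 [-0.51432825 -0.29152609  0.87832985]
[[-0.001  1.    -0.024]
 [-0.    -0.024 -1.   ]
 [-1.    -0.001  0.   ]]
467 [ 0.54995654 -0.00943749  0.12996049] ((549.8544311523438, -9.69578742980957), (24.407535552978516, 24.01728630065918), 88.60704040527344)
13923 [ 0.5516655  -0.0065025   0.09419595] ((555.7429809570312, -9.8155517578125), (147.80270385742188, 136.3113555908203), 3.709822654724121)
```

View pics/w2.png

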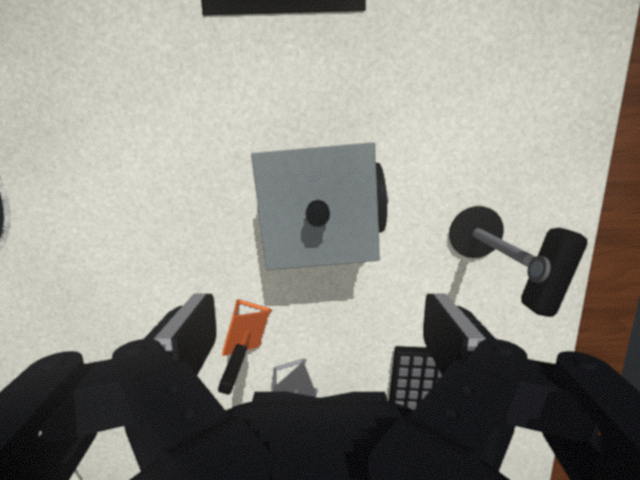

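The wrist picture shows the lid with its knob at (317,212), which measures (0.550, -0.0097), top at z 0.130 (0.131 expected). I descend on it.

>>> play_rows(
  deltas=[
    {"x":-2,"y":2,"z":-50,"wx":0,"wy":0,"wz":0,"fingers":-1},
    {"x":-2,"y":2,"z":-100,"wx":0,"wy":0,"wz":0,"fingers":-1},
    {"x":-2,"y":2,"z":-145,"wx":0,"wy":0,"wz":0,"fingers":-1},
    {"x":-2,"y":2,"z":-175,"wx":0,"wy":0,"wz":0,"fingers":-1},
    {"x":-2,"y":2,"z":-192,"wx":0,"wy":0,"wz":0,"fingers":-1},
    {"x":-2,"y":2,"z":-200,"wx":0,"wy":0,"wz":0,"fingers":-1},
    {"x":-2,"y":2,"z":-200,"wx":0,"wy":0,"wz":0,"fingers":-1},
    {"x":-2,"y":2,"z":-200,"wx":0,"wy":0,"wz":0,"fingers":1},
    {"x":-2,"y":2,"z":-200,"wx":0,"wy":0,"wz":0,"fingers":1},
    {"x":-2,"y":2,"z":-200,"wx":0,"wy":0,"wz":0,"fingers":1},
    {"x":-2,"y":2,"z":-200,"wx":0,"wy":0,"wz":0,"fingers":1},
    {"x":-2,"y":2,"z":-200,"wx":0,"wy":0,"wz":0,"fingers":1},
    {"x":-2,"y":2,"z":-200,"wx":0,"wy":0,"wz":0,"fingers":1},
    {"x":-2,"y":2,"z":-200,"wx":0,"wy":0,"wz":0,"fingers":1},
    {"x":-2,"y":2,"z":-200,"wx":0,"wy":0,"wz":0,"fingers":1},
    {"x":-2,"y":2,"z":-200,"wx":0,"wy":0,"wz":0,"fingers":1},
  ],
  grip_force=50,
)

```text
time: 4.12
tool_pos: [0.5506, -0.0098, 0.1246]
tcp_rot: [1.227, 1.198, -1.227]
wrist_force: [0.1, 0.8, 0.3]
width: 0.003
```

```bash
python3 - <<'E'
from h import *
s=monitor.read_state();print(s)
c=cam('wrist');save(c,'w3.png')
c=cam('side');save(c,'s3.png',(270,100,490,280),3.3)
E
```

```text
{'time': 4.125, 'q': array([-6.29560097e-02,  1.04885077e-01,  1.96459571e+00,  6.59291067e-06,
        1.07217277e+00, -3.87961332e-02]), 'joint_vel': array([-0.00025817, -0.00036764, -0.0010555 ,  0.0008302 , -0.00061607,
       -0.00261023]), 'joint_torque': array([ 4.35807506e-04, -3.96653402e+01, -3.37494314e+01, -1.16710567e-04,
        1.13946931e-03, -1.38079253e-05]), 'tool_pos': array([ 0.5506317 , -0.00975991,  0.12456003]), 'tcp_rot': array([ 1.22695072,  1.19772902, -1.22701335]), 'wrist_force': array([0.12487331, 0.80549141, 0.29728426]), 'torque': array([ 0.00060984,  0.02426252, -0.01826856]), 'width': 0.003163296521113896}
```

View pics/w3.png

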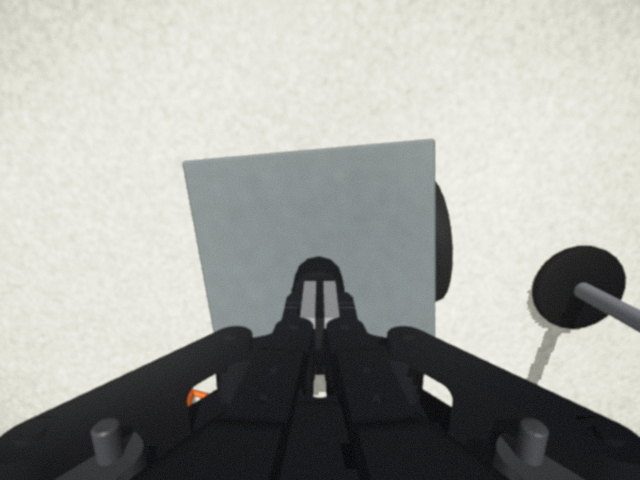

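View pics/s3.png

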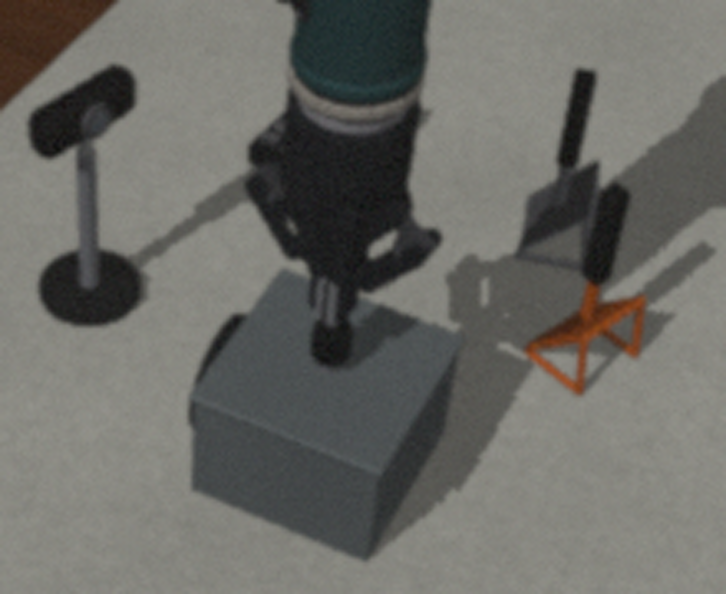

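```bash
python3 - <<'E'
from h import *
c=cam('wrist');P=pts(c);print(c['tool_from_camera'].round(3).tolist())
for v,u in [(262,318),(268,318),(274,318),(272,300),(285,308),(300,308),(312,308),(285,330),(312,330),(320,308),(220,250),(220,400)]: print(u,v,P[v,u].round(4),c['frame'][v,u])
c=cam('side');P=pts(c);print('side')
for v,u in [(200,367),(203,370),(206,370),(195,368),(192,368),(188,368),(186,372),(190,375),(210,350),(160,375)]: print(u,v,P[v,u].round(4),c['frame'][v,u])
c=cam('scene');save(c,'sc4.png',(220,170,330,280),5);P=pts(c)
E
```

```text
[[0.001, -0.259, 0.966, -0.159], [1.0, 0.001, -0.001, -0.0], [-0.001, 0.966, 0.259, -0.067], [0.0, 0.0, 0.0, 1.0]]
318 262 [0.5502 0.0026 0.118 ] [33 34 34]
318 268 [0.5502 0.0027 0.1274] [32 32 34]
318 274 [0.5502 0.0006 0.1299] [38 38 38]
300 272 [ 0.5412 -0.0012  0.1215] [27 28 29]
308 285 [0.5462 0.0032 0.1497] [140 142 145]
308 300 [0.5467 0.0036 0.1652] [138 139 143]
308 312 [0.547  0.0036 0.175 ] [142 142 143]
330 285 [0.5552 0.0034 0.1507] [134 138 139]
330 312 [0.5546 0.0032 0.1746] [137 138 140]
308 320 [0.5473 0.0044 0.1823] [77 79 81]
250 220 [0.5128 0.0203 0.0949] [135 141 145]
400 220 [0.5958 0.0185 0.0954] [138 147 145]
side
367 200 [ 0.5538 -0.0031  0.1309] [31 31 30]
370 203 [ 0.5461 -0.0028  0.1264] [30 27 30]
370 206 [ 0.5448 -0.0016  0.1191] [27 25 27]
368 195 [0.55   0.0025 0.1524] [55 56 60]
368 192 [5.518e-01 2.000e-04 1.582e-01] [54 55 58]
368 188 [0.5508 0.0042 0.1735] [56 56 58]
372 186 [5.442e-01 3.000e-04 1.793e-01] [36 39 42]
375 190 [ 0.5374 -0.0014  0.1703] [24 28 24]
350 210 [0.5854 0.0096 0.094 ] [78 79 82]
375 160 [0.5335 0.0226 0.2711] [26 24 23]
```

View pics/sc4.png

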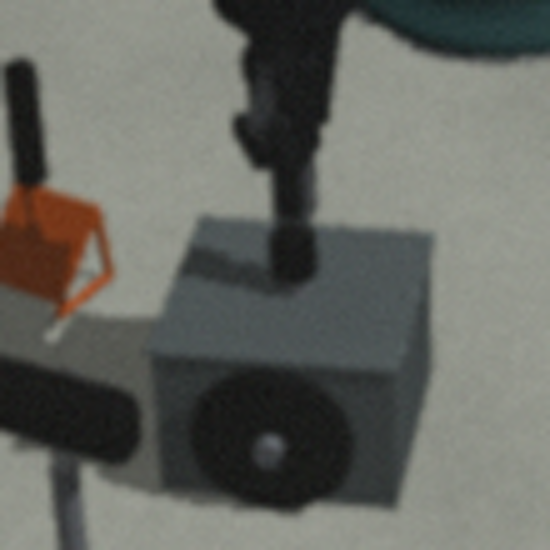

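The gripper shut just above the knob. In both views (wrist (308,285), side (368,195)) the fingertips are at z about 0.146 while the reported TCP is at 0.125. The tips therefore stand about 43 mm farther back than the text says. I correct for that: open, go 44 mm lower, and close again.

>>> play_rows(
  deltas=[
    {"x":0,"y":0,"z":0,"wx":0,"wy":0,"wz":0,"fingers":-1},
    {"x":0,"y":0,"z":0,"wx":0,"wy":0,"wz":0,"fingers":-1},
    {"x":0,"y":0,"z":0,"wx":0,"wy":0,"wz":0,"fingers":-1},
    {"x":0,"y":0,"z":0,"wx":0,"wy":0,"wz":0,"fingers":-1},
    {"x":0,"y":0,"z":0,"wx":0,"wy":0,"wz":0,"fingers":-1},
    {"x":0,"y":0,"z":0,"wx":0,"wy":0,"wz":0,"fingers":-1},
    {"x":0,"y":0,"z":-15,"wx":0,"wy":0,"wz":0,"fingers":-1},
    {"x":0,"y":0,"z":-25,"wx":0,"wy":0,"wz":0,"fingers":-1},
    {"x":0,"y":0,"z":-25,"wx":0,"wy":0,"wz":0,"fingers":-1},
  ],
)

```text
time: 5.5
tool_pos: [0.5491, -0.0097, 0.0976]
tcp_rot: [1.225, 1.201, -1.23]
wrist_force: [0.2, 0.3, 1.0]
width: 1.0
```

```bash
python3 - <<'E'
from h import *
s=monitor.read_state();print(s['tool_pos'],s['wrist_force'],s['width'])
c=cam('wrist');save(c,'w5.png');P=pts(c)
for v,u in [(280,210),(300,200),(270,210),(320,190),(290,205),(300,450),(260,318)]: print(u,v,P[v,u].round(4),c['frame'][v,u])
c=cam('side');save(c,'s5.png',(300,120,440,260),4)
E
```

```text
[ 0.54905949 -0.00971039  0.09755059] [0.22254235 0.30840703 0.98352376] 0.9997501899045612
210 280 [ 0.4943 -0.0045  0.0942] [147 154 154]
200 300 [0.5047 0.0039 0.1369] [113 114 117]
210 270 [0.4948 0.0007 0.094 ] [147 154 155]
190 320 [0.5066 0.0038 0.1524] [38 40 38]
205 290 [ 0.4917 -0.0093  0.0956] [144 153 153]
450 300 [0.598  0.0021 0.1373] [141 144 146]
318 260 [0.5486 0.0049 0.0945] [138 147 145]
```

View pics/w5.png

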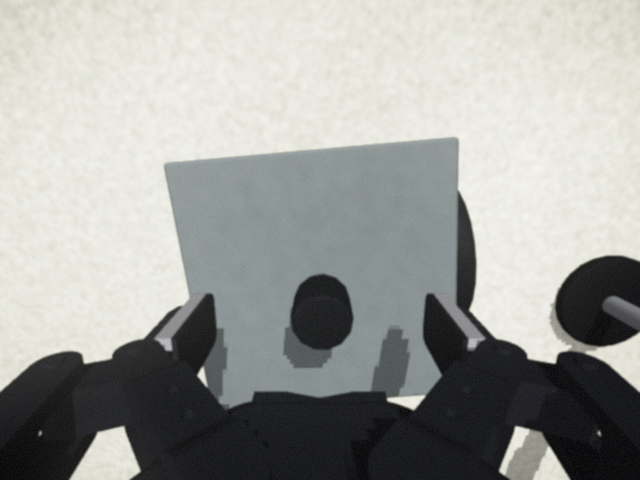

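View pics/s5.png

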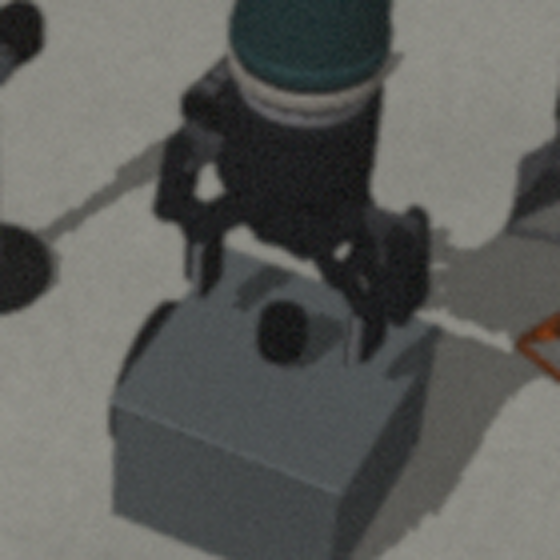

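Now the open tips are at z about 0.135 with the reported TCP at 0.098, so the offset holds. I go 19 mm lower and grip.

>>> play_rows(
  deltas=[
    {"x":0,"y":0,"z":-12,"wx":0,"wy":0,"wz":0,"fingers":-1},
    {"x":0,"y":0,"z":-18,"wx":0,"wy":0,"wz":0,"fingers":-1},
    {"x":0,"y":0,"z":-18,"wx":0,"wy":0,"wz":0,"fingers":1},
    {"x":0,"y":0,"z":-18,"wx":0,"wy":0,"wz":0,"fingers":1},
    {"x":0,"y":0,"z":-18,"wx":0,"wy":0,"wz":0,"fingers":1},
    {"x":0,"y":0,"z":-18,"wx":0,"wy":0,"wz":0,"fingers":1},
    {"x":0,"y":0,"z":-18,"wx":0,"wy":0,"wz":0,"fingers":1},
    {"x":0,"y":0,"z":-18,"wx":0,"wy":0,"wz":0,"fingers":1},
    {"x":0,"y":0,"z":-18,"wx":0,"wy":0,"wz":0,"fingers":1},
    {"x":0,"y":0,"z":-18,"wx":0,"wy":0,"wz":0,"fingers":1},
  ],
  grip_force=60,
)

```text
time: 6.85
tool_pos: [0.5501, -0.0097, 0.0822]
tcp_rot: [1.226, 1.198, -1.228]
wrist_force: [-3.3, 0.2, 5.9]
width: 0.284
```

The width of 0.284 is about 24 mm, so the knob is gripped. I lift it slowly.

>>> play_rows(
  deltas=[
    {"x":0,"y":0,"z":5,"wx":0,"wy":0,"wz":0,"fingers":1},
    {"x":0,"y":0,"z":12,"wx":0,"wy":0,"wz":0,"fingers":1},
    {"x":0,"y":0,"z":25,"wx":0,"wy":0,"wz":0,"fingers":1},
    {"x":0,"y":0,"z":50,"wx":0,"wy":0,"wz":0,"fingers":1},
    {"x":0,"y":0,"z":80,"wx":0,"wy":0,"wz":0,"fingers":1},
    {"x":0,"y":0,"z":100,"wx":0,"wy":0,"wz":0,"fingers":1},
    {"x":0,"y":0,"z":100,"wx":0,"wy":0,"wz":0,"fingers":1},
    {"x":0,"y":0,"z":100,"wx":0,"wy":0,"wz":0,"fingers":1},
  ],
)

```text
time: 7.85
tool_pos: [0.5502, -0.0097, 0.181]
tcp_rot: [1.227, 1.198, -1.228]
wrist_force: [-0.2, -0.0, -3.4]
width: 0.285
```

```bash
python3 - <<'E'
from h import *
s=monitor.read_state();print(s['tool_pos'],s['wrist_force'],s['width'])
c=cam('side');save(c,'s6.png')
c=cam('scene');save(c,'sc6.png',(170,130,330,250),5)
c=cam('wrist');save(c,'w6.png');P=pts(c)
m=(P[...,2]>.16)&(P[...,2]<.215)&(P[...,1]>.01);print(np.nanmean(P[m],0), m.sum(), np.linalg.lstsq(np.c_[P[m][:,:2],np.ones(m.sum())],P[m][:,2],rcond=None)[0])
E
```

```text
[ 0.55017133 -0.00974051  0.18100095] [-0.22110943 -0.01791231 -3.37795041] 0.28480166587530037
[0.54934995 0.0349088  0.19225161] 34950 [-0.00082996 -0.00308856  0.19281537]
```

View pics/s6.png

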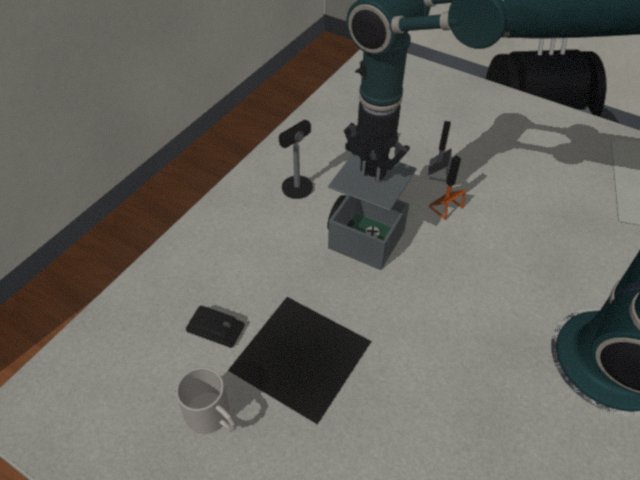

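View pics/w6.png

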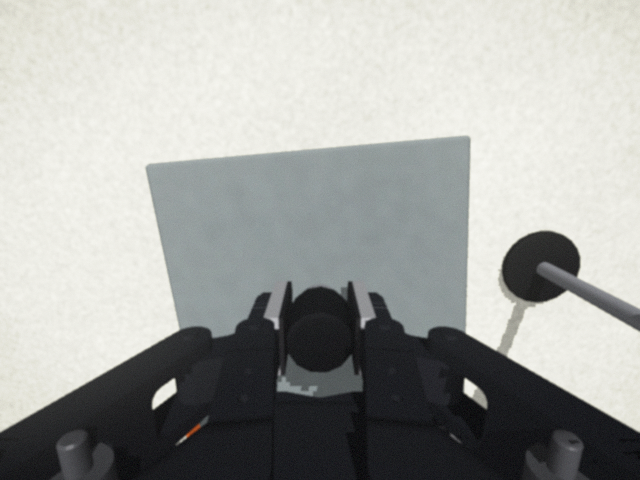

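View pics/sc6.png

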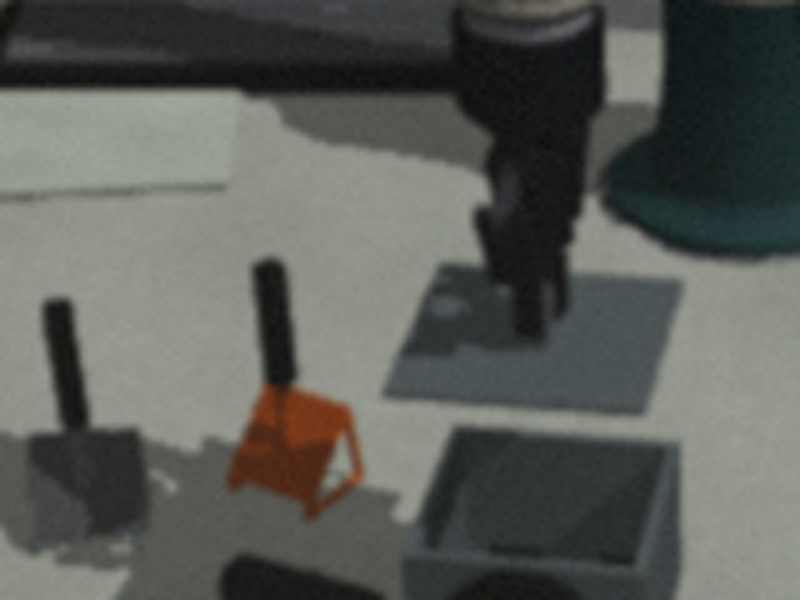

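The lid hangs level in the gripper, plate top z 0.192, so the lid origin is at about the reported TCP height. The mark shows inside the housing at side (373,231). I carry the lid over the pad centre (0.515, 0.3165).

>>> play_rows(
  deltas=[
    {"x":-2,"y":20,"z":10,"wx":0,"wy":0,"wz":0,"fingers":1},
    {"x":-7,"y":60,"z":10,"wx":0,"wy":0,"wz":0,"fingers":1},
    {"x":-12,"y":105,"z":10,"wx":0,"wy":0,"wz":0,"fingers":1},
    {"x":-17,"y":150,"z":10,"wx":0,"wy":0,"wz":0,"fingers":1},
    {"x":-21,"y":195,"z":10,"wx":0,"wy":0,"wz":0,"fingers":1},
    {"x":-26,"y":240,"z":10,"wx":0,"wy":0,"wz":0,"fingers":1},
    {"x":-31,"y":285,"z":0,"wx":0,"wy":0,"wz":0,"fingers":1},
    {"x":-35,"y":315,"z":-30,"wx":0,"wy":0,"wz":0,"fingers":1},
    {"x":-35,"y":326,"z":-70,"wx":0,"wy":0,"wz":0,"fingers":1},
    {"x":-35,"y":326,"z":-110,"wx":0,"wy":0,"wz":0,"fingers":1},
    {"x":-35,"y":326,"z":-140,"wx":0,"wy":0,"wz":0,"fingers":1},
    {"x":-35,"y":326,"z":-150,"wx":0,"wy":0,"wz":0,"fingers":1},
    {"x":-35,"y":326,"z":-150,"wx":0,"wy":0,"wz":0,"fingers":1},
  ],
)

```text
time: 9.62
tool_pos: [0.5152, 0.3166, 0.0314]
tcp_rot: [1.226, 1.198, -1.228]
wrist_force: [-0.5, 1.2, -2.6]
width: 0.286
```

```bash
python3 - <<'E'
from h import *
import pickle
s=monitor.read_state();print(s['tool_pos'],s['wrist_force'],s['width'])
c=cam('side');save(c,'s7.png');pickle.dump(c,open('side7.pkl','wb'))
c=cam('scene');save(c,'sc7.png');pickle.dump(c,open('scene7.pkl','wb'))
c=cam('wrist');P=pts(c)
m=(P[...,2]>.02)&(P[...,2]<.06)&(P[...,1]>.33);print(np.nanmean(P[m],0), m.sum())
E
```

```text
[0.51517671 0.31659643 0.03138417] [-0.53270573  1.20016653 -2.59868508] 0.2860424072294084
[0.53238939 0.35812489 0.0436005 ] 44363
```

View pics/s7.png

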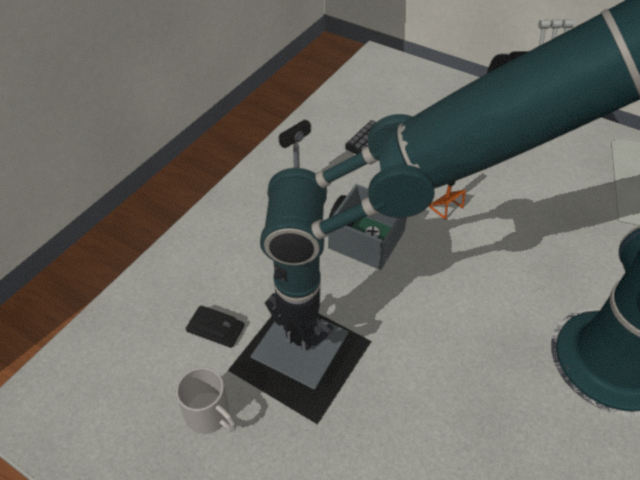

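View pics/sc7.png

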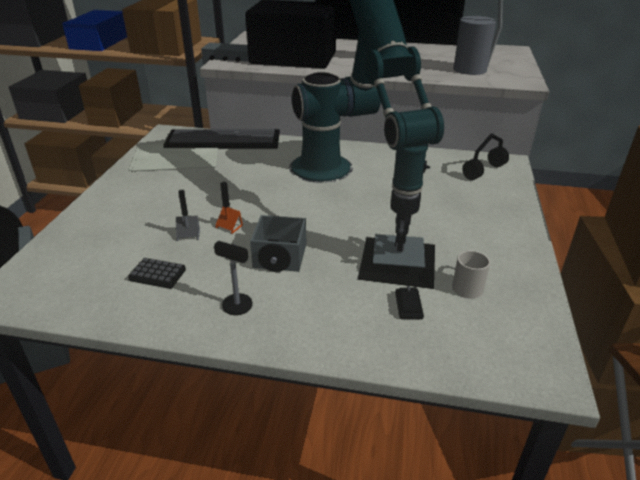

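The lid hangs over the middle of the pad (side (300,350), scene (398,250)), its origin at about 0.032. I lower it 28 mm.

>>> play_rows(
  deltas=[
    {"x":0,"y":0,"z":-12,"wx":0,"wy":0,"wz":0,"fingers":1},
    {"x":0,"y":0,"z":-20,"wx":0,"wy":0,"wz":0,"fingers":1},
    {"x":0,"y":0,"z":-24,"wx":0,"wy":0,"wz":0,"fingers":1},
    {"x":0,"y":0,"z":-26,"wx":0,"wy":0,"wz":0,"fingers":1},
    {"x":0,"y":0,"z":-28,"wx":0,"wy":0,"wz":0,"fingers":1},
    {"x":0,"y":0,"z":-28,"wx":0,"wy":0,"wz":0,"fingers":1},
    {"x":0,"y":0,"z":-28,"wx":0,"wy":0,"wz":0,"fingers":1},
  ],
)

```text
time: 10.65
tool_pos: [0.5158, 0.3163, 0.0038]
tcp_rot: [1.227, 1.198, -1.227]
wrist_force: [0.4, 0.0, -2.8]
width: 0.284
```

>>> play_rows(
  deltas=[
    {"x":0,"y":0,"z":-2,"wx":0,"wy":0,"wz":0,"fingers":1},
    {"x":0,"y":0,"z":-2,"wx":0,"wy":0,"wz":0,"fingers":1},
  ],
)

```text
time: 10.9
tool_pos: [0.5162, 0.3165, 0.0023]
tcp_rot: [1.228, 1.197, -1.226]
wrist_force: [-0.7, -0.7, 1.2]
width: 0.292
```

Contact: the force turned from -2.8 to +1.2 N. I release and rise.

>>> play_rows(
  deltas=[
    {"x":0,"y":0,"z":0,"wx":0,"wy":0,"wz":0,"fingers":-1},
    {"x":0,"y":0,"z":0,"wx":0,"wy":0,"wz":0,"fingers":-1},
    {"x":0,"y":0,"z":0,"wx":0,"wy":0,"wz":0,"fingers":-1},
    {"x":0,"y":0,"z":0,"wx":0,"wy":0,"wz":0,"fingers":-1},
    {"x":0,"y":0,"z":0,"wx":0,"wy":0,"wz":0,"fingers":-1},
    {"x":0,"y":0,"z":0,"wx":0,"wy":0,"wz":0,"fingers":-1},
    {"x":0,"y":0,"z":30,"wx":0,"wy":0,"wz":0,"fingers":-1},
    {"x":0,"y":0,"z":80,"wx":0,"wy":0,"wz":0,"fingers":-1},
    {"x":0,"y":-10,"z":140,"wx":0,"wy":0,"wz":0,"fingers":-1},
    {"x":0,"y":-40,"z":200,"wx":0,"wy":0,"wz":0,"fingers":-1},
    {"x":0,"y":-90,"z":260,"wx":0,"wy":0,"wz":0,"fingers":-1},
    {"x":0,"y":-140,"z":300,"wx":0,"wy":0,"wz":0,"fingers":-1},
    {"x":0,"y":-190,"z":320,"wx":0,"wy":0,"wz":0,"fingers":-1},
    {"x":0,"y":-240,"z":320,"wx":0,"wy":0,"wz":0,"fingers":-1},
    {"x":0,"y":-300,"z":320,"wx":0,"wy":0,"wz":0,"fingers":-1},
    {"x":0,"y":-360,"z":320,"wx":0,"wy":0,"wz":0,"fingers":-1},
    {"x":0,"y":-420,"z":320,"wx":0,"wy":0,"wz":0,"fingers":-1},
    {"x":0,"y":-420,"z":320,"wx":0,"wy":0,"wz":0,"fingers":-1},
    {"x":0,"y":-420,"z":320,"wx":0,"wy":0,"wz":0,"fingers":-1},
  ],
)

```text
time: 13.28
tool_pos: [0.5155, -0.1036, 0.3215]
tcp_rot: [1.228, 1.198, -1.228]
wrist_force: [-1.1, 0.6, -0.5]
width: 1.001
```

```bash
python3 - <<'E'
from h import *
import pickle
s=monitor.read_state();print(s['tool_pos'],s['wrist_force'],s['width'],s['q'])
for n in('scene','side','wrist'):
    c=cam(n);save(c,n+'8.png');pickle.dump(c,open(n+'8.pkl','wb'))
    P=pts(c)
    m=(P[...,2]>.009)&(P[...,2]<.022)&(abs(P[...,1]-.3165)<.1)&(abs(P[...,0]-.515)<.12)&(c['frame'].max(2)>50)
    if m.sum()>50:
        q=P[m];print(n,m.sum(),q.mean(0),cv2.minAreaRect((q[:,:2]*1000).astype(np.float32)))
E
```

```text
[ 0.51551175 -0.10364912  0.32147141] [-1.07797784  0.61894715 -0.51758247] 1.0007704137126063 [-2.46290904e-01 -6.96373220e-02  1.77382110e+00  7.33135807e-04
  1.43777365e+00 -2.21086661e-01]
scene 1374 [0.52249134 0.31387696 0.01640312] ((502.1392822265625, 300.39971923828125), (171.03408813476562, 159.78701782226562), 3.3933820724487305)
side 4196 [0.51383562 0.31848011 0.0144424 ] ((516.97900390625, 302.55010986328125), (136.6422882080078, 162.22494506835938), 3.9768664836883545)
```

View pics/scene8.png

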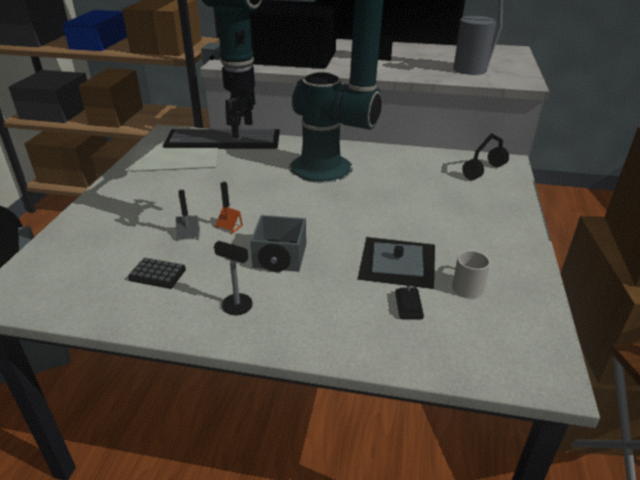

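View pics/side8.png

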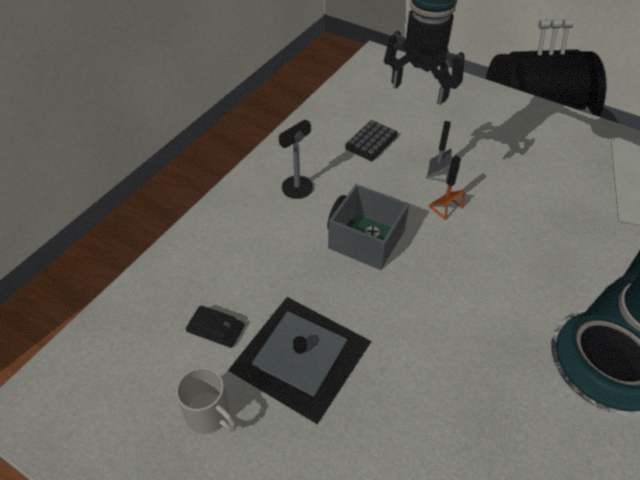

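View pics/wrist8.png

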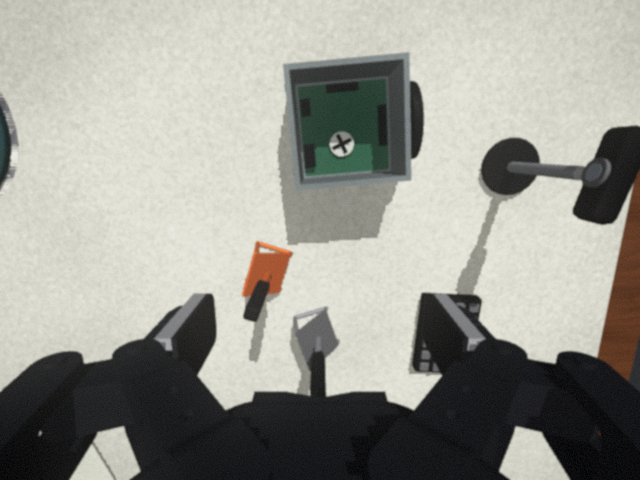

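The lid lies flat in the middle of the pad with its knob up (scene (398,260), side (300,348), plate top about 0.0145 to 0.016). The wrist view shows the mark at (342,144), the lens at (596,172) and the grey mirror at (317,335). I triangulate the mark and the lens.

```bash
python3 - <<'E'
from h import *
import pickle
w=pickle.load(open('wrist8.pkl','rb'));s=pickle.load(open('side8.pkl','rb'));w2=pickle.load(open('w2.pkl','rb'))
for n,c,b in (('w',w,(320,120,365,165)),('s',s,(355,218,390,245))):
    f=c['frame'][b[1]:b[3],b[0]:b[2]].astype(int); m=((f.min(2)>150)).astype(np.uint8) if n=='w' else (f.min(2)>110).astype(np.uint8)
    h=cv2.findContours(m,cv2.RETR_EXTERNAL,cv2.CHAIN_APPROX_NONE)[0]; h=max(h,key=cv2.contourArea)
    h=cv2.convexHull(h); e=cv2.fitEllipse(h); print(n,e,ray(c,e[0][0]+b[0],e[0][1]+b[1],.014))
    P=pts(c);u,v=int(e[0][0]+b[0]),int(e[0][1]+b[1]);print(P[v-6:v+7,u-6:u+7].reshape(-1,3)[:, :].mean(0))
save(w,'cl1.png',(570,110,640,240),6) if 0 else None
cv2.imwrite('pics/cl.png',np.hstack([cv2.resize(x[:,:,::-1],(266,400),interpolation=cv2.INTER_CUBIC) for x in (w['frame'][120:225,570:640],w2['frame'][210:330,510:590],s['frame'][110:175,275:318])]))
E
```

```text
w ((21.908767700195312, 25.575454711914062), (18.81319236755371, 22.724924087524414), 66.85116577148438) [ 0.54614554 -0.03155292  0.014     ]
[ 0.54506851 -0.0308044   0.0123236 ]Traceback (most recent call last):
  File "<stdin>", line 7, in <module>
cv2.error: OpenCV(4.12.0) /io/opencv/modules/imgproc/src/shapedescr.cpp:361: error: (-201:Incorrect size of input array) There should be at least 5 points to fit the ellipse in function 'fitEllipseNoDirect'
```

```bash
python3 - <<'E'
from h import *
import pickle
w=pickle.load(open('wrist8.pkl','rb'));s=pickle.load(open('side8.pkl','rb'));w2=pickle.load(open('w2.pkl','rb'))
cv2.imwrite('pics/cl.png',np.hstack([cv2.resize(x[:,:,::-1],(266,400),interpolation=cv2.INTER_CUBIC) for x in (w['frame'][120:225,570:640],w2['frame'][210:330,510:590],s['frame'][110:175,275:318])]))
cv2.imwrite('pics/mk.png',np.hstack([cv2.resize(x[:,:,::-1],(400,400),interpolation=cv2.INTER_CUBIC) for x in (w['frame'][120:170,317:367],s['frame'][212:252,353:393])]))
E
```

```text
(no output)
```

View pics/cl.png

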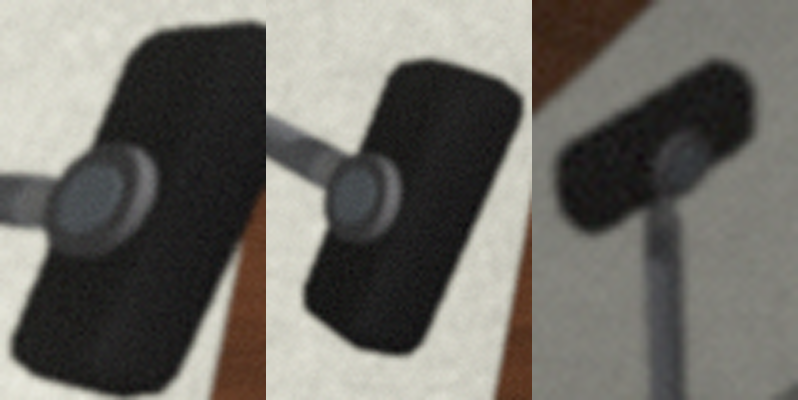

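View pics/mk.png

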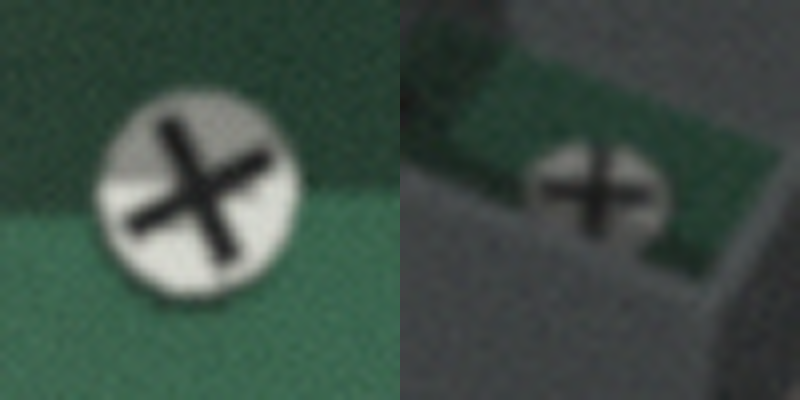

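```bash
python3 - <<'E'
from h import *
import pickle
w=pickle.load(open('wrist8.pkl','rb'));s=pickle.load(open('side8.pkl','rb'));w2=pickle.load(open('w2.pkl','rb'))
print('mark',ray(w,342,143.8,.014),ray(s,372.7,231,.014))
def tri(L):
    A=np.zeros((3,3));b=np.zeros(3);rs=[]
    for c,u,v in L:
        K=c['K'];r=c['w'][:3,:3]@np.array([(u-K[0,2])/K[0,0],(v-K[1,2])/K[1,1],1]);r/=np.linalg.norm(r);o=c['w'][:3,3];M=np.eye(3)-np.outer(r,r);A+=M;b+=M@o;rs.append((o,M))
    x=np.linalg.solve(A,b);return x,[np.linalg.norm(M@(x-o)).round(4) for o,M in rs]
L=[(w,593.7,172.5),(w2,536.8,268.5),(s,299.4,136.8)]
print(tri(L));print(tri([L[0],L[2]]),tri([L[1],L[2]]))
for c,u,v in L:
    P=pts(c);print(np.nanmedian(P[int(v)-2:int(v)+3,int(u)-2:int(u)+3].reshape(-1,3),0))
# bar direction from points of webcam above .14
for n,c in (('w',w),('w2',w2),('s',s)):
    P=pts(c);m=(P[...,2]>.145)&(P[...,0]>.7)&(P[...,0]<.85)&(P[...,1]<.05)&(P[...,1]>-.2)&(c['frame'].max(2)<45)
    q=P[m];r=cv2.fitLine((q[:,:2]).astype(np.float32),cv2.DIST_HUBER,0,.001,.001).ravel();print(n,m.sum(),q.mean(0),np.degrees(np.arctan2(r[1],r[0])))
E
```

```text
mark [ 0.54627551 -0.02933735  0.014     ] [ 0.54430265 -0.02912316  0.014     ]
(array([ 0.75924939, -0.06061035,  0.16824534]), [np.float64(0.0001), np.float64(0.0002), np.float64(0.0002)])
(array([ 0.759192  , -0.06072669,  0.16820295]), [np.float64(0.0001), np.float64(0.0001)]) (array([ 0.75893987, -0.06024224,  0.16871027]), [np.float64(0.0001), np.float64(0.0001)])
[ 0.75854819 -0.06021818  0.16832777]
[ 0.75857158 -0.05973968  0.1679286 ]
[ 0.75993335 -0.06017637  0.17267082]
w 3433 [ 0.76734417 -0.06386923  0.17832986] 78.12088
w2 2805 [ 0.7691445  -0.05980342  0.17893929] 76.87315
s 381 [ 0.77009174 -0.05553851  0.17716561] 74.26596
```

The mark is at (0.545, -0.029) and the lens at (0.759, -0.0605, 0.168); three views agree, and the lens height is within 150 to 200 mm. The face must therefore look along yaw -8.3°. Next a close look at the mirror.

>>> play_rows(
  deltas=[
    {"x":0,"y":-50,"z":0,"wx":0,"wy":0,"wz":0,"fingers":-1},
    {"x":0,"y":-100,"z":0,"wx":0,"wy":0,"wz":0,"fingers":-1},
    {"x":0,"y":-150,"z":0,"wx":0,"wy":0,"wz":0,"fingers":-1},
    {"x":0,"y":-190,"z":0,"wx":0,"wy":0,"wz":0,"fingers":-1},
    {"x":0,"y":-190,"z":0,"wx":0,"wy":0,"wz":0,"fingers":-1},
    {"x":0,"y":-190,"z":0,"wx":0,"wy":0,"wz":0,"fingers":-1},
  ],
)

```text
time: 14.18
tool_pos: [0.5161, -0.2923, 0.3214]
tcp_rot: [1.227, 1.199, -1.226]
wrist_force: [-0.1, -0.3, 0.7]
width: 0.999
```

```bash
python3 - <<'E'
from h import *
import pickle
s=monitor.read_state();print(s['tool_pos'],s['q'])
c=cam('wrist');save(c,'w9.png');pickle.dump(c,open('w9.pkl','wb'))
P=pts(c)
m=(P[...,2]>.08)&(P[...,2]<.17)&(abs(P[...,0]-.51)<.04)&(abs(P[...,1]+.3)<.04)
for a,b in((.148,.17),(.12,.148),(.08,.12)):
    q=P[m&(P[...,2]>a)&(P[...,2]<b)];print(len(q),q.mean(0),q.min(0),q.max(0),cv2.minAreaRect((q[:,:2]*1000).astype(np.float32)))
E
```

```text
[ 0.51607958 -0.29229264  0.32140298] [-5.57745374e-01  6.23292599e-02  1.64241641e+00  6.97606903e-04
  1.43756586e+00 -5.35038447e-01]
262 [ 0.5092247  -0.29944154  0.15356881] [ 0.50057199 -0.30891323  0.14809899] [ 0.51812427 -0.29115626  0.15624813] ((509.0614318847656, -300.03045654296875), (16.233062744140625, 15.412774085998535), 17.8884334564209)
92 [ 0.50974013 -0.29371712  0.13461101] [ 0.50050484 -0.30294874  0.12012361] [ 0.51821097 -0.2910572   0.1478875 ] ((511.0713806152344, -295.0177307128906), (9.048260688781738, 19.249649047851562), 66.95308685302734)
99 [ 0.50920952 -0.29340982  0.10074494] [ 0.50028322 -0.30014703  0.08002311] [ 0.51743035 -0.29101564  0.11962324] ((509.8515930175781, -294.1281433105469), (7.6933088302612305, 17.74679946899414), 74.92743682861328)
```

View pics/w9.png

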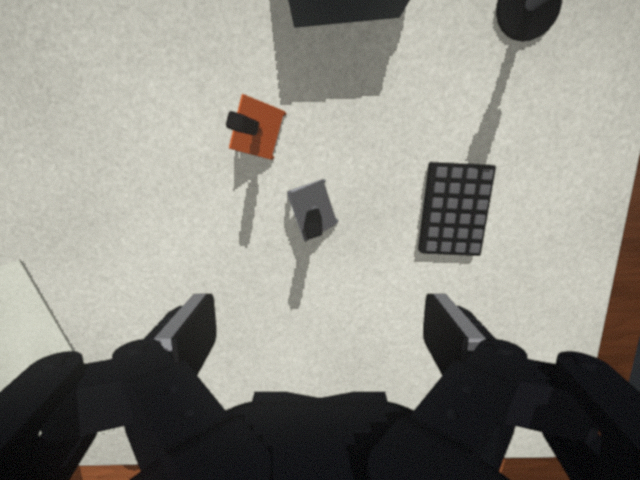

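```bash
python3 - <<'E'
from h import *
import pickle
c=pickle.load(open('w9.pkl','rb'));P=pts(c)
save(c,'mir.png',(270,165,355,255),8)
m=(P[...,2]>.008)&(P[...,2]<.056)&(abs(P[...,0]-.51)<.045)&(abs(P[...,1]+.3)<.05)&(c['frame'].max(2)>60)&(c['frame'].max(2)<150)
q=P[m];print(len(q),q.mean(0))
for _ in range(3):
    a,*_=np.linalg.lstsq(np.c_[q[:,:2],np.ones(len(q))],q[:,2],rcond=None);r=q[:,2]-np.c_[q[:,:2],np.ones(len(q))]@a;q=q[abs(r)<2.5*r.std()+.001]
print(a,len(q),r.std(),'slope',np.hypot(*a[:2]),'downhill yaw',np.degrees(np.arctan2(-a[1],-a[0])))
print(cv2.minAreaRect((q[:,:2]*1000).astype(np.float32)), q.min(0),q.max(0))
s=pickle.load(open('side8.pkl','rb'));Q=pts(s)
m=(Q[...,2]>.12)&(Q[...,2]<.165)&(abs(Q[...,0]-.51)<.03)&(abs(Q[...,1]+.3)<.03);print(np.nanmean(Q[m],0))
E
```

```text
1383 [ 0.50726521 -0.29422586  0.03336463]
[-0.94585588 -0.29223869  0.42738302] 1333 0.0009394551899089624 slope 0.9899731268459037 downhill yaw 17.16944743103767
((508.6654357910156, -300.3818054199219), (47.15956115722656, 64.06621551513672), 17.21700096130371) [ 0.47853042 -0.33712801  0.00905517] [ 0.539439   -0.26360471  0.05597775]
[ 0.50757117 -0.29650706  0.14134143]
```

View pics/mir.png

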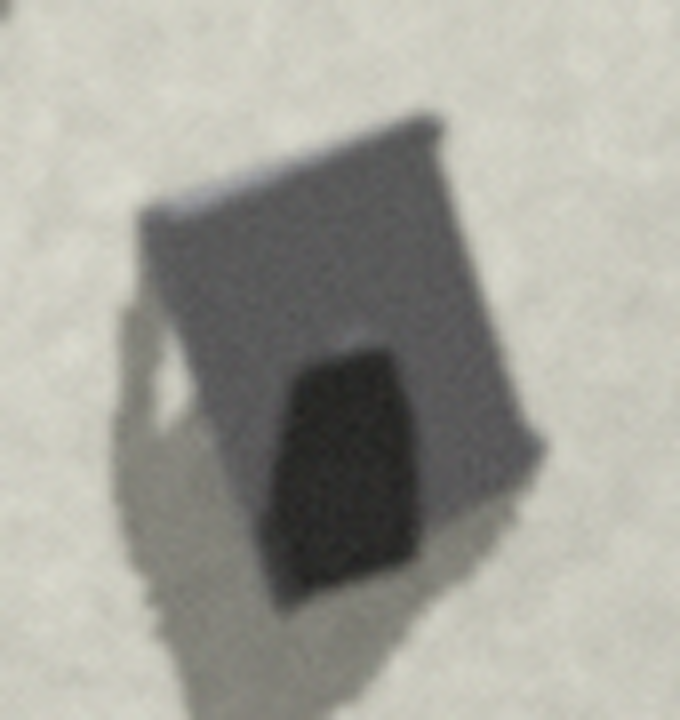

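Mirror pose: the plate's fitted slope is 0.99, which matches 45°. Its +x points to yaw 17.2°, and the handle is at (0.509, -0.300) with its top at 0.156. In the target pose +x points to yaw 171.7°, a turn of +154.5°. Gripping the mirror's y faces with the jaws at yaw -72.8° keeps joint 6 within its range. I turn and place the gripper above the handle.

>>> play_rows(
  deltas=[
    {"x":-7,"y":-8,"z":0,"wx":0,"wy":0,"wz":-10,"fingers":-1},
    {"x":-7,"y":-8,"z":0,"wx":0,"wy":0,"wz":-20,"fingers":-1},
    {"x":-7,"y":-8,"z":0,"wx":0,"wy":0,"wz":-30,"fingers":-1},
    {"x":-7,"y":-8,"z":-10,"wx":0,"wy":0,"wz":-40,"fingers":-1},
    {"x":-7,"y":-8,"z":-25,"wx":0,"wy":0,"wz":-50,"fingers":-1},
    {"x":-7,"y":-8,"z":-45,"wx":0,"wy":0,"wz":-60,"fingers":-1},
    {"x":-7,"y":-8,"z":-65,"wx":0,"wy":0,"wz":-70,"fingers":-1},
    {"x":-7,"y":-8,"z":-85,"wx":0,"wy":0,"wz":-71.4,"fingers":-1},
    {"x":-7,"y":-8,"z":-100,"wx":0,"wy":0,"wz":-71.4,"fingers":-1},
    {"x":-7,"y":-8,"z":-100,"wx":0,"wy":0,"wz":-71.4,"fingers":-1},
    {"x":-7,"y":-8,"z":-100,"wx":0,"wy":0,"wz":-71.4,"fingers":-1},
  ],
)

```text
time: 15.6
tool_pos: [0.5091, -0.302, 0.2223]
tcp_rot: [2.06, 0.312, -2.058]
wrist_force: [-0.6, 0.1, -0.2]
width: 0.999
```

```bash
python3 - <<'E'
from h import *
import pickle
s=monitor.read_state();print(s['tool_pos'],s['q'],s['wrist_force']);print(R.from_rotvec(s['tcp_rot']).as_matrix().round(3))
c=cam('wrist');save(c,'w10.png')
P=pts(c)
m=(P[...,2]>.148)&(P[...,2]<.165)&(abs(P[...,0]-.51)<.03)&(abs(P[...,1]+.3)<.03)
q=P[m];print(len(q),q.mean(0),cv2.minAreaRect((q[:,:2]*1000).astype(np.float32)))
c=cam('side');save(c,'s10.png',(370,60,530,220),4)
E
```

```text
[ 0.50908061 -0.30195689  0.22229031] [-5.77458477e-01  1.02373802e-01  1.77911264e+00  2.82413349e-05
  1.25905263e+00  6.91965534e-01] [-0.63262814  0.07846345 -0.2227752 ]
[[ 0.001  0.297 -0.955]
 [-0.001 -0.955 -0.297]
 [-1.     0.001 -0.001]]
523 [ 0.51011778 -0.30030466  0.15368314] ((509.0673828125, -300.6138000488281), (16.632396697998047, 15.230523109436035), 17.445026397705078)
```

View pics/w10.png

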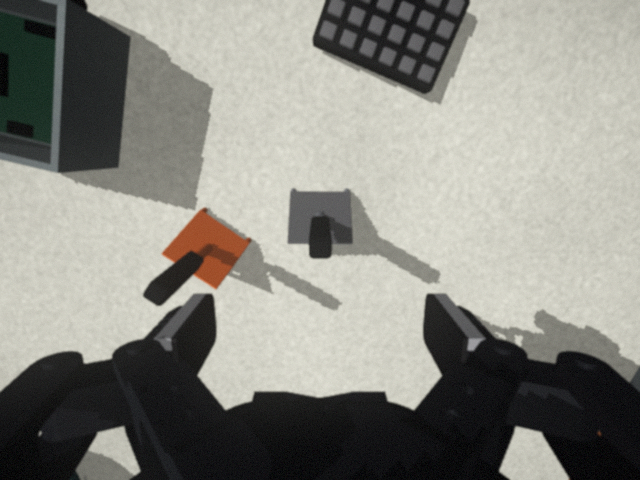

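View pics/s10.png

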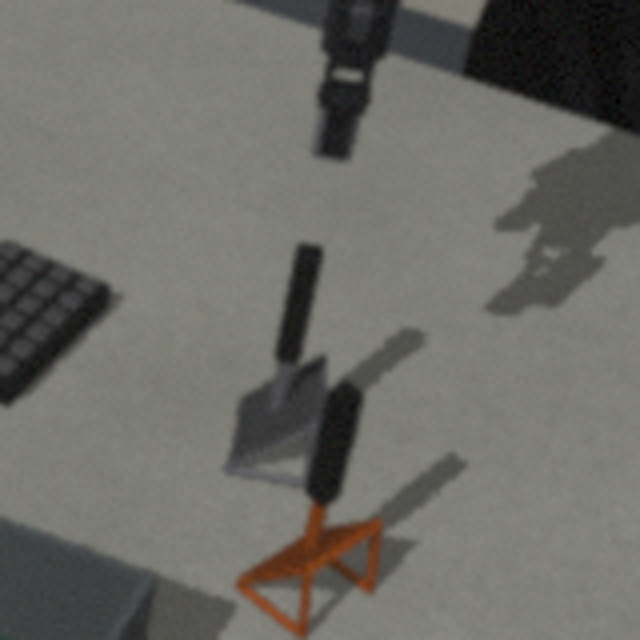

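The gripper is square to the grey handle (wrist (320,237)), and the orange decoy (170,280) is about 117 mm off along the jaws, so it is clear. I descend and close.

>>> play_rows(
  deltas=[
    {"x":0,"y":1,"z":-40,"wx":0,"wy":0,"wz":0,"fingers":-1},
    {"x":0,"y":1,"z":-80,"wx":0,"wy":0,"wz":0,"fingers":-1},
    {"x":0,"y":1,"z":-115,"wx":0,"wy":0,"wz":0,"fingers":-1},
    {"x":0,"y":1,"z":-132,"wx":0,"wy":0,"wz":0,"fingers":-1},
    {"x":0,"y":1,"z":-140,"wx":0,"wy":0,"wz":0,"fingers":-1},
    {"x":0,"y":1,"z":-140,"wx":0,"wy":0,"wz":0,"fingers":-1},
    {"x":0,"y":1,"z":-140,"wx":0,"wy":0,"wz":0,"fingers":-0.3},
    {"x":0,"y":1,"z":-140,"wx":0,"wy":0,"wz":0,"fingers":0.2},
    {"x":0,"y":1,"z":-140,"wx":0,"wy":0,"wz":0,"fingers":0.2},
  ],
  grip_force=50,
)

```text
time: 16.82
tool_pos: [0.5091, -0.301, 0.0823]
tcp_rot: [2.06, 0.311, -2.058]
wrist_force: [0.2, 0.1, -0.7]
width: 0.405
```

```bash
python3 - <<'E'
from h import *
s=monitor.read_state();print(s['tool_pos'],s['wrist_force'],s['width'])
c=cam('wrist');save(c,'w11.png')
c=cam('side');save(c,'s11.png',(370,60,530,220),4)
E
```

```text
[ 0.50908059 -0.30103361  0.08234024] [ 0.19095816  0.14112571 -0.65595732] 0.40549944443497243
```

View pics/w11.png

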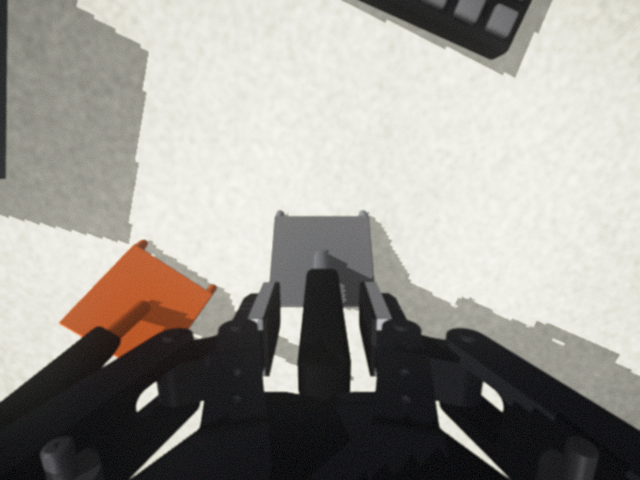

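View pics/s11.png

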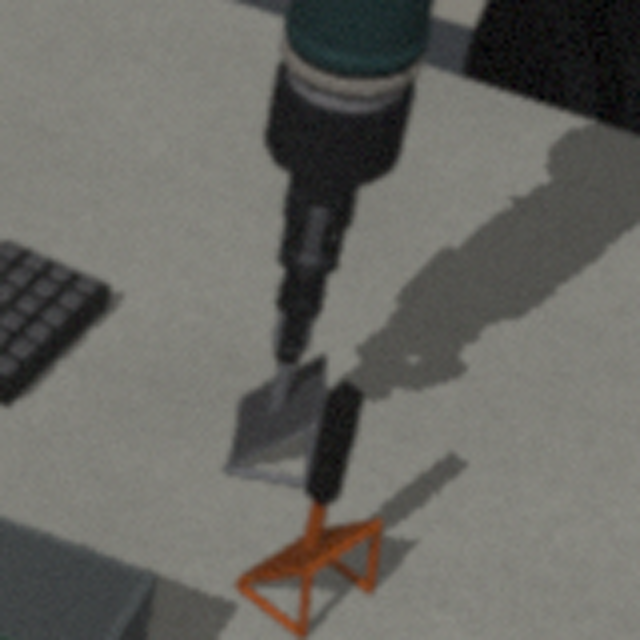

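The handle stands centred between the pads (wrist columns 265 to 385, handle at 325). I close and lift.

>>> play_rows(
  deltas=[
    {"x":0,"y":0,"z":0,"wx":0,"wy":0,"wz":0,"fingers":1},
    {"x":0,"y":0,"z":0,"wx":0,"wy":0,"wz":0,"fingers":1},
    {"x":0,"y":0,"z":0,"wx":0,"wy":0,"wz":0,"fingers":1},
    {"x":0,"y":0,"z":0,"wx":0,"wy":0,"wz":0,"fingers":1},
    {"x":0,"y":0,"z":0,"wx":0,"wy":0,"wz":0,"fingers":1},
    {"x":0,"y":0,"z":0,"wx":0,"wy":0,"wz":0,"fingers":1},
    {"x":0,"y":0,"z":10,"wx":0,"wy":0,"wz":0,"fingers":1},
    {"x":0,"y":0,"z":30,"wx":0,"wy":0,"wz":0,"fingers":1},
    {"x":0,"y":0,"z":60,"wx":0,"wy":0,"wz":0,"fingers":1},
    {"x":0,"y":0,"z":100,"wx":0,"wy":0,"wz":0,"fingers":1},
    {"x":0,"y":0,"z":140,"wx":0,"wy":0,"wz":0,"fingers":1},
    {"x":0,"y":0,"z":180,"wx":0,"wy":0,"wz":0,"fingers":1},
    {"x":0,"y":0,"z":200,"wx":0,"wy":0,"wz":0,"fingers":1},
    {"x":0,"y":0,"z":200,"wx":0,"wy":0,"wz":0,"fingers":1},
    {"x":0,"y":0,"z":200,"wx":0,"wy":0,"wz":0,"fingers":1},
  ],
  grip_force=80,
)

```text
time: 18.8
tool_pos: [0.5078, -0.3002, 0.2797]
tcp_rot: [2.058, 0.314, -2.063]
wrist_force: [-0.6, 0.0, -2.9]
width: 0.175
```

```bash
python3 - <<'E'
from h import *
s=monitor.read_state();print(s['tool_pos'],s['wrist_force'],s['width'],s['q'])
c=cam('wrist');save(c,'w12.png')
c=cam('side');save(c,'s12.png')
E
```

```text
[ 0.50778837 -0.30020164  0.27971867] [-0.59886078  0.01974001 -2.86455295] 0.1749822327159435 [-5.76140319e-01  7.18323698e-02  1.70709127e+00 -5.16731929e-06
  1.36561704e+00  6.94169500e-01]
```

View pics/w12.png

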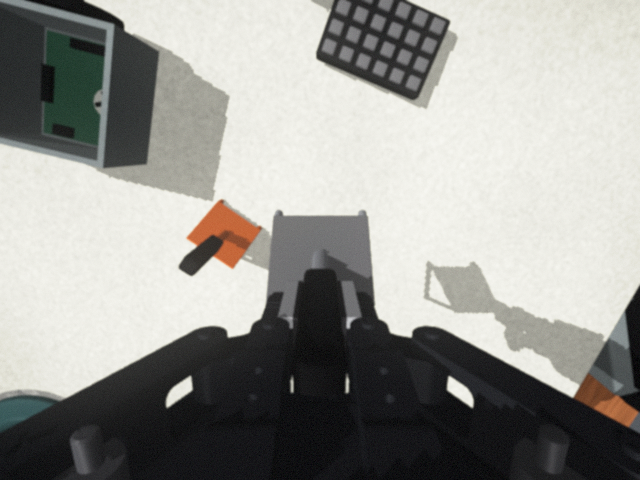

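View pics/s12.png

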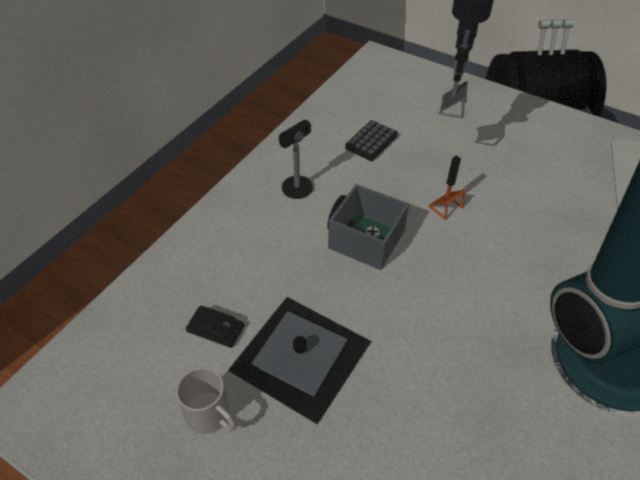

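The mirror is held (width 0.175, about 15 mm) and hangs straight. I carry it over the mark at height while turning it +154.5°.

>>> play_rows(
  deltas=[
    {"x":2,"y":17,"z":0,"wx":0,"wy":0,"wz":9,"fingers":1},
    {"x":4,"y":34,"z":0,"wx":0,"wy":0,"wz":18,"fingers":1},
    {"x":6,"y":51,"z":0,"wx":0,"wy":0,"wz":27,"fingers":1},
    {"x":8,"y":68,"z":0,"wx":0,"wy":0,"wz":36,"fingers":1},
    {"x":10,"y":85,"z":0,"wx":0,"wy":0,"wz":45,"fingers":1},
    {"x":12,"y":102,"z":0,"wx":0,"wy":0,"wz":54,"fingers":1},
    {"x":14,"y":119,"z":0,"wx":0,"wy":0,"wz":63,"fingers":1},
    {"x":16,"y":136,"z":0,"wx":0,"wy":0,"wz":72,"fingers":1},
    {"x":18,"y":153,"z":0,"wx":0,"wy":0,"wz":81,"fingers":1},
    {"x":20,"y":170,"z":0,"wx":0,"wy":0,"wz":90,"fingers":1},
    {"x":22,"y":187,"z":0,"wx":0,"wy":0,"wz":99,"fingers":1},
    {"x":24,"y":204,"z":0,"wx":0,"wy":0,"wz":108,"fingers":1},
    {"x":26,"y":221,"z":0,"wx":0,"wy":0,"wz":117,"fingers":1},
    {"x":28,"y":238,"z":0,"wx":0,"wy":0,"wz":126,"fingers":1},
    {"x":30,"y":255,"z":0,"wx":0,"wy":0,"wz":135,"fingers":1},
    {"x":33,"y":265,"z":0,"wx":0,"wy":0,"wz":144,"fingers":1},
    {"x":33,"y":272,"z":0,"wx":0,"wy":0,"wz":151,"fingers":1},
    {"x":33,"y":272,"z":0,"wx":0,"wy":0,"wz":154.5,"fingers":1},
    {"x":33,"y":272,"z":0,"wx":0,"wy":0,"wz":154.5,"fingers":1},
    {"x":33,"y":272,"z":0,"wx":0,"wy":0,"wz":154.5,"fingers":1},
  ],
)

```text
time: 21.4
tool_pos: [0.5412, -0.0288, 0.2806]
tcp_rot: [0.115, 1.569, -0.114]
wrist_force: [0.1, -0.5, -1.2]
width: 0.173
```

```bash
cat > chk.py <<'E'
from h import *
import sys
n=sys.argv[1]
s=monitor.read_state();print(s['time'],s['tool_pos'],s['q'].round(3),s['wrist_force'].round(1),s['width']);M=R.from_rotvec(s['tcp_rot']).as_matrix();print(M.round(3));print('mirror x yaw est',np.degrees(np.arctan2(M[1,1],M[0,1]))+90)
c=cam('wrist');save(c,f'w{n}.png');P=pts(c)
t=s['tool_pos']
# plate back: near tool, below tip
m=(P[...,2]>t[2]-.08)&(P[...,2]<t[2]-.025)&(np.hypot(P[...,0]-t[0],P[...,1]-t[1])<.05)&(c['frame'].max(2)>50)&(np.arange(480)[:,None]<275)
q=P[m]
for _ in range(4):
    A=np.c_[q[:,:2],np.ones(len(q))];a=np.linalg.lstsq(A,q[:,2],rcond=None)[0];r=q[:,2]-A@a;q=q[abs(r)<2.5*r.std()+.0005]
print('plate',len(q),q.mean(0).round(4),r.std().round(5),'slope',np.hypot(*a[:2]),'yaw',np.degrees(np.arctan2(-a[1],-a[0])),'z under tcp',a@[t[0],t[1],1],q.min(0),q.max(0))
c=cam('side');save(c,f's{n}.png',(260,60,460,260),3)
c=cam('scene');save(c,f'sc{n}.png',(180,130,340,290),4)
E
python3 chk.py 13
```

```text
21.4 [ 0.54122785 -0.02881187  0.28057638] [-0.099 -0.023  1.802 -0.     1.364 -1.524] [ 0.1 -0.5 -1.2] 0.17291708729123456
[[-0.002  0.145  0.989]
 [ 0.     0.989 -0.145]
 [-1.    -0.    -0.002]]
mirror x yaw est 171.6491471298345
plate 5507 [ 0.5337 -0.0252  0.2256] 0.00081 slope 0.9942833843732011 yaw 171.97109115018918 z under tcp 0.23358368810876562 [ 0.51286845 -0.05913852  0.20704659] [0.55369411 0.00840861 0.24263621]
```

View pics/w13.png

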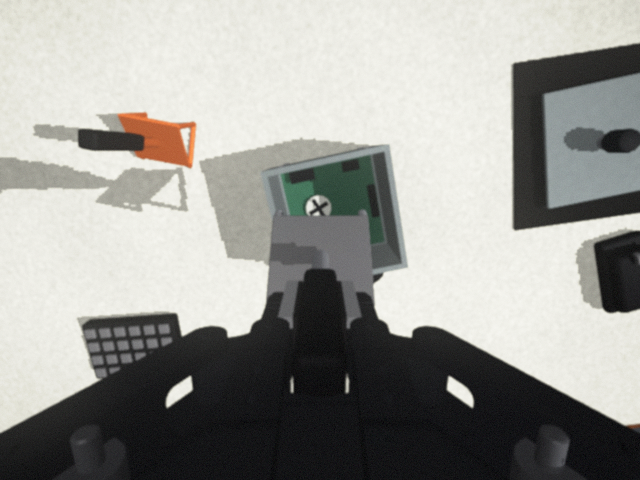

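View pics/s13.png

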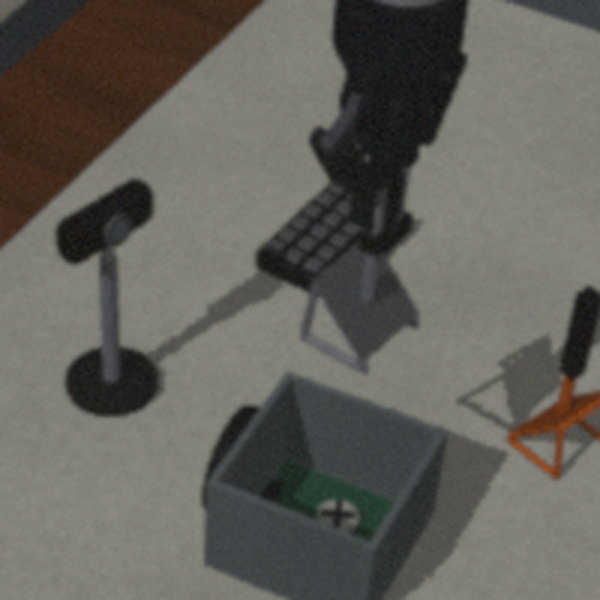

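The mirror hangs upright over the housing with its plate slope at 45° and its +x at yaw 171.7° to 172°. The face centre is at about 0.229, so I go 61 mm down.

>>> play_rows(
  deltas=[
    {"x":0,"y":0,"z":-15,"wx":0,"wy":0,"wz":0,"fingers":1},
    {"x":0,"y":0,"z":-30,"wx":0,"wy":0,"wz":0,"fingers":1},
    {"x":0,"y":0,"z":-45,"wx":0,"wy":0,"wz":0,"fingers":1},
    {"x":0,"y":0,"z":-55,"wx":0,"wy":0,"wz":0,"fingers":1},
    {"x":0,"y":0,"z":-61,"wx":0,"wy":0,"wz":0,"fingers":1},
    {"x":0,"y":0,"z":-61,"wx":0,"wy":0,"wz":0,"fingers":1},
    {"x":0,"y":0,"z":-61,"wx":0,"wy":0,"wz":0,"fingers":1},
    {"x":0,"y":0,"z":-61,"wx":0,"wy":0,"wz":0,"fingers":1},
    {"x":0,"y":0,"z":-61,"wx":0,"wy":0,"wz":0,"fingers":1},
  ],
)

```text
time: 22.68
tool_pos: [0.5419, -0.0288, 0.2211]
tcp_rot: [0.114, 1.567, -0.114]
wrist_force: [0.4, -0.6, -1.9]
width: 0.172
```

```bash
python3 chk.py 14; python3 - <<'E'
from h import *
s=monitor.read_state();print(s['joint_vel'].round(4))
c=cam('side');P=pts(c)
# plate seen from side & lens
for n in('side','scene'):
    c=cam(n);P=pts(c);m=(P[...,2]>.135)&(P[...,2]<.2)&(np.hypot(P[...,0]-.545,P[...,1]+.029)<.06);q=P[m];print(n,m.sum(),q.mean(0),q.min(0),q.max(0))
    m=(P[...,2]>.009)&(P[...,2]<.022)&(abs(P[...,1]-.3165)<.1)&(abs(P[...,0]-.515)<.12)&(c['frame'].max(2)>50);print(P[m].mean(0))
    save(c,n+'15.png')
E
```

```text
22.675 [ 0.54192452 -0.02881255  0.22106547] [-0.099  0.009  1.88  -0.     1.252 -1.525] [ 0.4 -0.6 -1.9] 0.17160867362469573
[[ 0.001  0.144  0.99 ]
 [-0.     0.99  -0.144]
 [-1.     0.     0.001]]
mirror x yaw est 171.7118306061221
plate 5508 [ 0.5345 -0.0252  0.1661] 0.00082 slope 0.9989105616329603 yaw 172.0529138876003 z under tcp 0.17397076043135778 [ 0.51373522 -0.05906865  0.147078  ] [0.55447156 0.00817151 0.18282856]
[ 0.0005  0.0016  0.0021  0.0012  0.0013 -0.0021]
side 827 [ 0.54281594 -0.02043092  0.16926211] [ 0.5136079  -0.06122327  0.13738265] [0.57604632 0.00967679 0.19961673]
[0.51365039 0.31847143 0.01440798]
scene 298 [ 0.55287675 -0.02864547  0.17202051] [ 0.51729049 -0.06400607  0.14080893] [0.57960112 0.00596599 0.19976706]
[0.52286011 0.31404861 0.01650707]
```

View pics/s14.png

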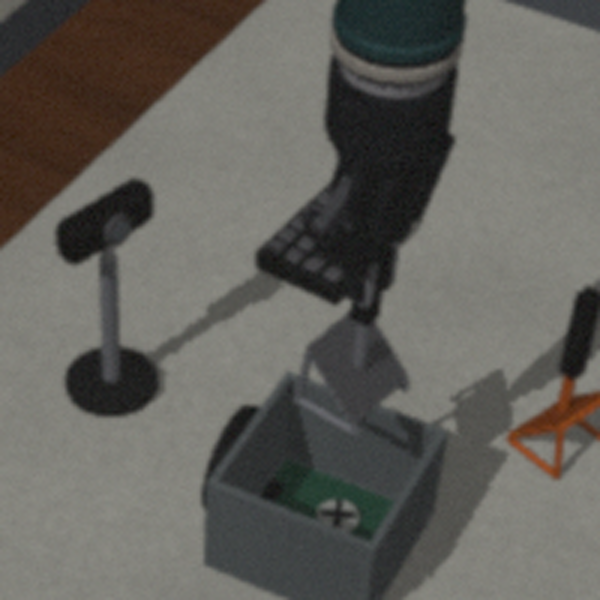

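View pics/scene15.png

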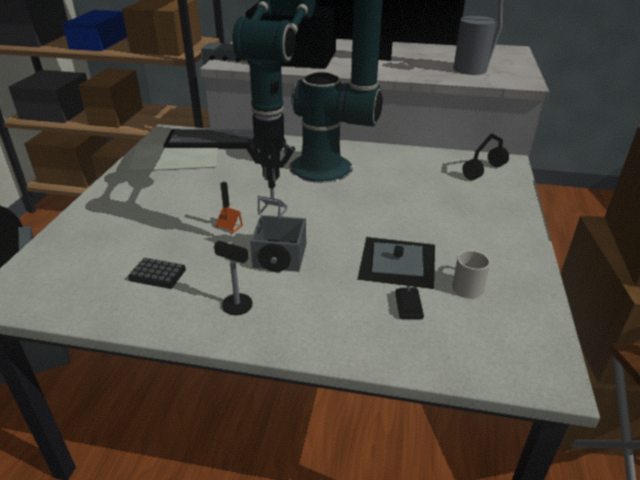

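View pics/sc14.png

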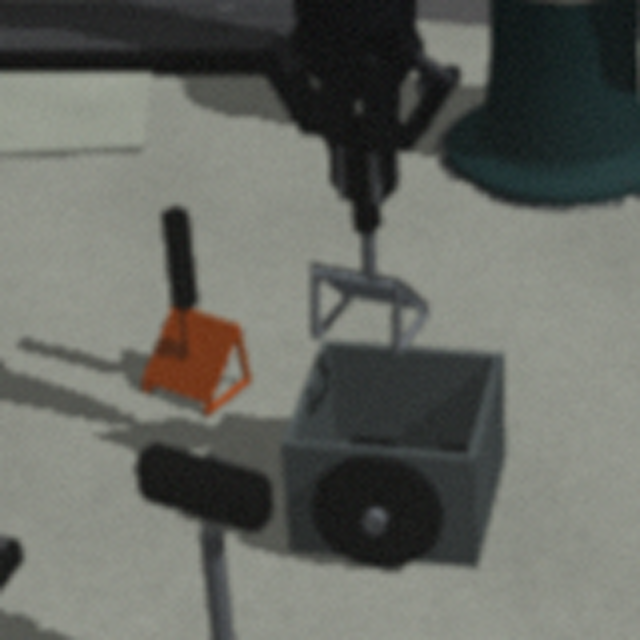

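```bash
python3 -c "
from h import *
finish_job()"
```

```text
the job is handed in; nothing more can be done
```

The lid is on the mouse pad and the mirror is held over the mark, facing the webcam. I handed the job in at 22.7 s; no verdict is reported.

- **Lid:** it lies flat and released, knob up, within about 10 mm of the pad's centre. Its plate top measures 14 to 16 mm above the desk.
- **Mirror position:** the face centre is at about (0.546, -0.029, 0.169–0.170). The mark is at (0.545, -0.029) and the lens at height 0.168.
- **Mirror angle:** the face looks at yaw -8.3°, straight at the lens. The plate slope measures 45°, so the handle is upright, and the arm was still.
- **Not checked directly:** I could not look through the webcam, so that it sees the mark rests on this geometry alone.
- **Bystanders:** mouse, mug, keypad and webcam look unmoved in the pictures. I did not measure their positions again.

**What failed or disagreed:**
- **First grasp:** it closed above the knob on nothing. The fingertips stood about 43 mm farther back than the interface text says. I measured this in two views and corrected for it.
- **Face height:** the two estimates differ by about 1 mm.

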